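Get the bottom cartridge case out of a slanted stack and restack the rest

TASK

The orange cartridge case is at the bottom of the stack on the slanted rack. Lift off the white case and the blue case and pile them on the cork mat, lay the orange case flat in the well of the grey top-loading player so that it sits fully home, then put the blue case back in the rack with the white one on top of it, squared up behind the two stops. Lower each case into place without dropping it, and leave the can, the bowl and the yellow cartridge where they are.

Things in the scene. Friction and masses are not known exactly. Their poses are not given: they have to be found in the camera images.
- white_case_center (a point): White hard rectangular case for a game cartridge, 60 (its x) x 130 (its y) x 30 (its z) mm, about 160 g; this point is the centre of the case. It starts on top of the stack, lying parallel to the rack's sloping board.
- blue_case_center (a point): Blue hard rectangular case for a game cartridge, 60 (its x) x 130 (its y) x 30 (its z) mm, about 160 g; this point is the centre of the case. It starts in the middle of the stack.
- orange_case_center (a point): Orange hard rectangular case for a game cartridge, 60 (its x) x 130 (its y) x 30 (its z) mm, about 160 g; this point is the centre of the case. It starts at the bottom of the stack, on the board.
- rack_slot (a point): Place of the bottom case on the rack: where its centre lies, 15 mm off the sloping board along its normal, 30 mm up the slope from the stops. Axes are the rack's: z vertical. The board rises towards +x at 30 degrees; its normal is (-0.5, 0, 0.866); the next case lies 30 mm further along it. Cases lie with their length (their y) along the rack's y and their x up the slope.
- rack: Fixed wooden rack, 150 (x) x 170 (y) mm, 160 mm high with its three cases; origin on the desk under its middle, the slot point at (-0.0115, 0, 0.073) m. At the board's low edge (-x) two dark steel stops, 22 mm wide, rise 75 mm along the board's normal, 94 mm apart so that a finger passes between; side cheeks are 148 mm apart and rise 40 mm from the board.
- player_well (a point): Fixed grey and black top-loading player, 120 (x) x 200 (y) x 50 (z) mm. This point is the centre of the floor of the open well in its top, 42 mm above the desk; the well is 72 (x) x 142 (y) mm and 8 mm deep; axes those of the player, z up.
- mat_center (a point): Cork mat fixed to the desk, 160 (x) x 90 (y) x 3 (z) mm; this point is the centre of its top, 3 mm above the desk. A pile of cases lies on it with their length along the mat's x.
- can: Bystander: standing red drink can, diameter 66, 120 mm high; origin at the centre of its foot.
- bowl: Bystander: steel bowl, diameter 100, 40 mm high; origin at the centre of its foot.
- cartridge: Bystander: yellow game cartridge lying flat, 70 (x) x 108 (y) x 18 mm; origin at the centre of its underside.
Things that resemble listed ones, but are neither listed nor needed, are in the scene too. Leave any green or pink look-alike of the part that bears orange_case_center alone. What is meant by the part that bears white_case_center is not turquoise, and is the smaller of those in its own colour.

How it is judged:
On the way, in this order (a step that is already met when the one before it is completed fails the run):
1. the white and blue cases lie released on the cork mat, the orange one still in its place in the rack (horizontal distance between each of white_case_center, blue_case_center and mat_center below 0.05 m and height (world z) of each of white_case_center, blue_case_center below 0.06 m and angle between each of white_case_center, blue_case_center's own z axis and vertical below 0.1 rad and contact force between the fingers and white_case below 0.3 N and linear speed of each of white_case, blue_case below 0.02 m/s and contact force between the fingers and blue_case below 0.3 N and distance between orange_case_center and rack_slot below 0.015 m), for 0.2 s.
2. the orange case lies flat, fully home in the player's well, released (x of orange_case_center in the frame of player_well between -0.009 and 0.009 m and y of orange_case_center in the frame of player_well between -0.009 and 0.009 m and z of orange_case_center in the frame of player_well between 0.011 and 0.019 m and angle between orange_case_center's own z axis and vertical below 0.06 rad and contact force between the fingers and orange_case below 0.3 N and linear speed of orange_case below 0.02 m/s), for 0.2 s.
At the end, for the whole second after the job is handed in: Orange case level, home in the well (9 mm in x and y, 4 mm in height, 0.06 rad); blue case on the slope in the rack's bottom place (12 mm, 0.1 rad); white case on it (12 mm in x and y, 0.1 rad in turn, 0.06 rad parallel, 26-34 mm above); all three released, at rest (all of step 2 and distance between blue_case_center and rack_slot below 0.012 m and angle between the y axis of blue_case_center and the y axis of rack_slot, either way round below 0.1 rad and angle between blue_case_center's own z axis and vertical between 0.44 and 0.61 rad and x of white_case_center in the frame of blue_case_center between -0.012 and 0.012 m and y of white_case_center in the frame of blue_case_center between -0.012 and 0.012 m and z of white_case_center in the frame of blue_case_center between 0.026 and 0.034 m and angle between the y axis of white_case_center and the y axis of blue_case_center, either way round below 0.1 rad and angle between the z axis of white_case_center and the z axis of blue_case_center, either way round below 0.06 rad and contact force between the fingers and blue_case below 0.3 N and linear speed of each of blue_case, white_case below 0.02 m/s and contact force between the fingers and white_case below 0.3 N); the robot touches nothing.
It fails at once if the can, bowl or yellow cartridge is moved by more than 20 mm or the can is tipped (distance of any of can, bowl, cartridge from where it was at the start of the episode above 0.02 m or angle between can's own z axis and vertical above 0.3 rad).
It fails at once if a case is dropped (falls faster than 0.5 m/s while the fingers do not touch it) ((contact force between the fingers and orange_case below 0.05 N and linear speed of orange_case above 0.5 m/s) or (contact force between the fingers and blue_case below 0.05 N and linear speed of blue_case above 0.5 m/s) or (contact force between the fingers and white_case below 0.05 N and linear speed of white_case above 0.5 m/s)).
It also fails if it takes over 72 s, if anything falls off the work surface, if the arm or the gripper's body presses on something with over 40 N, if the wrist force passes 120 N, or if a joint passes its speed limit or range.

ROBOT

A 7-joint arm with a two-finger parallel gripper is mounted at the origin on the work surface. World frame = base frame: x ahead of the robot, y to its left, z up, the work surface at z = 0. Lengths are in m, angles in rad, forces in N, time in s.
With the tool pointing down it reaches from about 0.425 to 0.925 m from the base axis. Payload 6.8 kg.
Tool frame: the origin (TCP) lies on the centre line of the jaws, within the pads' length; the fingertips stand 8 mm ahead of it and the grasp point (between the pads) lies 11 mm behind it; y points along the fingers, x is the direction in which the jaws open and shut, and the axes are right-handed (so a half turn about y gives the same grasp; the last joint's range is limited). The gripper opens to 88 mm and grips with 3 to 60 N. Pads are 20 mm wide; open, the fingers measure 115 mm over their backs; the gripper's body (75 mm by 178 mm) begins 61 mm behind the grasp point.
Start: joints at [-1.346, 0.477, 0.022, 1.555, -0.011, 1.109, -0.083], TCP at [0.221, 0.638, 0.231] pointing down, gripper open.
Joint ranges: [-2.96, 2.96], [-0.34, 2.1], [-1.41, 1.46], [0.24, 2.44], [-1.37, 4.51], [0.17, 1.92], [-2.96, 2.96]. Speed limits (rad/s): [2.39, 2.39, 3.14, 3.14, 3.14, 3.14, 3.14].

INTERFACE

Orientations are given as a rotation vector (axis times angle).
In Python, from plant import sense, get_image, hand_in, search_frame gives the robot as it stands. The module is installed in compiled form; this text tells all that it offers.
- The arm moves only by the shell command python3 -m pendant 'ROWS' [FORCE]. ROWS is JSON, a list of rows, each an object of numbers: "rx", "ry", "rz": the turn, a rotation vector about the tool's x, y, z as a fraction of full scale; "tx", "ty", "tz": the shift along the tool's x, y, z as a fraction of full scale; "jaw": the gripper command: -1 is shut, 1 is fully open, values between are in proportion. A call has 1 to 10 rows; each row is the pose to reach, as a shift and turn from the pose commanded when the call began, along the tool's axes at that moment, turning the shorter way round; what a row does not reach only later rows make up. Full scale, the value 1, is 0.2 m for a shift and 360 degrees for a turn. A row lasts 1/10 s, in which the tool goes at most 50 mm and 8.59 degrees, less where a joint would pass 70% of its speed; a pose out of reach is approached as far as the arm can. A call with a number of a shift or a turn outside -1 to 1 is refused whole. A call with a gripper value outside its range is refused whole. The fingers move at their own pace and stop on an object; FORCE is the grip in N (left out, the last holds). Time passes only in rows, so rows that repeat a pose let the fingers close. It gives the time, the measured TCP pose, the force and the opening at its end, in the units of the state.
- sense(): the state, without advancing time (a new reading comes with each control period).
- get_image(name): name is "scene" or "side" or "wrist"; returns a dict with "img" (384x512x3 uint8, blue, green, red), "mtx" (3x3 intrinsics, pixels), "R" (3x3) and "t" (3): a world point X has camera coordinates R X + t; the wrist camera has in their place "mount" (4x4, takes a point from camera to tool coordinates, whose origin is the TCP and whose axes are the tool frame's). Camera axes: x right, y down, z forward; pixel columns grow to the right and rows downward; lengths in m; the calibration is good to about 2 mm. A picture is of the moment at which its call begins: read the wrist's pose just before it. There is no depth.
- hand_in(): hands the job in, once; it reports no verdict.
Trained networks look in a picture, given as the dict that the camera call returned (one of the last four; its "shot" number tells which), for a name from the list of things; names that differ only in an ending like _2 or _b are one class to them, and where a whole thing is asked for, a point or a joint stands for the part that bears it (a point fixed in the world has none). Each returns a list of dicts, best first, with "p" (0 to 1); they miss things now and then, are a little off and sometimes report something else, mostly with a low value. They report only what shows in the picture. A call takes as long as a camera call. They do not tell look-alikes from the thing itself.
- search_frame(query, picture): "location" ([x, y, z] in m, in the coordinates of the camera as it stood for that picture, good to about 4 mm: the middle of the surface that is visible of it).
The state is a dict: "clock": time; "joint_positions": joint angles; "qd": joint speeds; "joint_torque": joint torques, N m; "ee_pos": TCP position; "tcp_rot": TCP orientation; "contact_force": force on the tool from outside, world axes, zero at the start; "wrist_torque": the same for the moment, N m; "opening": finger opening in m.
Only numpy, scipy, OpenCV 4.12 (cv2) and the standard library are available. Lean on these libraries where they do the work, as an engineer would, in place of code of your own. Each camera call takes 0.05 s, during which the arm holds its last target. There are 200 camera calls.

## Working session

There is one attempt and no reset: what is moved stays moved. The work goes in short steps, Python scripts to look and compute and a shell command to move; the robot and the scene stay as the last step left them, time stands still between calls to the robot, and variables do not carry over. Pictures are saved under pics/ and viewed, about 8 in all and at most 12, crops included, and the job is handed in when it is done.

```bash
mkdir -p pics; cat > h.py <<'E'
import numpy as np, cv2
from plant import sense, get_image, hand_in, search_frame
from scipy.spatial.transform import Rotation as R
np.set_printoptions(precision=4,suppress=True)
def toworld(im,p,s=None):
    p=np.array(p)
    if 'mount' in im:
        q=im['mount'][:3,:3]@p+im['mount'][:3,3]
        return R.from_rotvec(s['tcp_rot']).as_matrix()@q+np.array(s['ee_pos'])
    return im['R'].T@(p-im['t'])
def cam(im,s=None):
    """world->cam R,t"""
    if 'mount' in im:
        T=np.eye(4);T[:3,:3]=R.from_rotvec(s['tcp_rot']).as_matrix();T[:3,3]=s['ee_pos']
        T=np.linalg.inv(T@np.array(im['mount']));return T[:3,:3],T[:3,3]
    return np.array(im['R']),np.array(im['t'])
def ray(im,uv,z,s=None):
    Rm,t=cam(im,s);d=Rm.T@np.linalg.inv(im['mtx'])@np.array([uv[0],uv[1],1.]);c=-Rm.T@t
    return c+d*(z-c[2])/d[2]
def proj(im,X,s=None):
    Rm,t=cam(im,s);p=im['mtx']@(Rm@np.array(X)+t);return p[:2]/p[2]
E
python3 - <<'E'
from h import *
s=sense();print(s)
ims=[get_image(n) for n in('scene','side')]
cv2.imwrite('pics/a.png',np.hstack([ims[0]['img']]));cv2.imwrite('pics/b.png',ims[1]['img'])
for im,n in zip(ims,('scene','side')):
    print(n,'cam',-np.array(im['R']).T@im['t'])
    for q in ['white_case_center','blue_case_center','orange_case_center','rack','rack_slot','player_well','mat_center','can','bowl','cartridge']:
        try: r=search_frame(q,im)
        except Exception as e: print(q,e);continue
        for d in r[:4]:
            w=toworld(im,d['location']);print(q,round(d['p'],2),w,proj(im,w).round())
E
```

```text
{'clock': 0.0, 'joint_positions': array([-1.3461,  0.4778,  0.0223,  1.5564, -0.0115,  1.1093, -0.0831]), 'qd': array([-0.0003,  0.0017,  0.0008, -0.0022, -0.0002,  0.0013,  0.0005]), 'joint_torque': array([ -0.0003, -58.286 ,   1.5343, -27.2608,  -0.0543,   0.0169,
         0.0002]), 'ee_pos': array([0.2204, 0.6374, 0.2297]), 'tcp_rot': array([-1.3496, -0.9597,  0.9619]), 'contact_force': array([-0.773 ,  0.1701,  0.4471]), 'wrist_torque': array([ 0.0048,  0.0042, -0.0423]), 'opening': 0.08794789528455352}
scene cam [ 1.016  -0.5825  0.787 ]
white_case_center 0.72 [0.2484 0.417  0.0428] [256. 131.]
white_case_center 0.66 [0.5506 0.2373 0.1443] [298. 156.]
white_case_center 0.55 [0.747  0.4149 0.0316] [373. 180.]
white_case_center 0.3 [0.5908 0.2426 0.0901] [308. 174.]
blue_case_center 0.86 [0.5739 0.2236 0.1154] [301. 169.]
blue_case_center 0.59 [0.5975 0.2068 0.0376] [303. 193.]
orange_case_center 0.84 [0.3813 0.2676 0.0321] [260. 162.]
orange_case_center 0.68 [0.5989 0.4452 0.0371] [338. 160.]
orange_case_center 0.54 [0.5682 0.0106 0.0055] [258. 231.]
orange_case_center 0.52 [0.59
[... 495 characters left out ...]
.0312] [144. 171.]
white_case_center 0.73 [0.5298 0.236  0.1348] [241. 150.]
white_case_center 0.56 [0.5672 0.1717 0.0791] [259. 168.]
blue_case_center 0.47 [0.5501 0.1909 0.1042] [253. 162.]
orange_case_center 0.98 [0.5544 0.4363 0.028 ] [220. 134.]
orange_case_center 0.58 [0.3848 0.2829 0.0312] [200. 177.]
rack 0.95 [0.5706 0.1742 0.0796] [260. 167.]
rack_slot 0.76 [0.5711 0.1685 0.0758] [261. 169.]
player_well 0.67 [ 0.4902 -0.2376  0.0418] [309. 272.]
player_well 0.61 [0.5302 0.2374 0.1359] [241. 149.]
can 0.84 [ 0.6764 -0.0269  0.0929] [319. 191.]
can 0.73 [0.7586 0.1967 0.0169] [298. 155.]
bowl 0.91 [ 0.4212 -0.0004  0.0211] [250. 230.]
cartridge 0.91 [0.7608 0.1976 0.0173] [299. 155.]
```

```bash
python3 - <<'E'
import cv2,numpy as np
a=cv2.imread('pics/a.png')[100:320,130:420];b=cv2.imread('pics/b.png')[100:320,110:400]
cv2.imwrite('pics/a1.png',cv2.resize(a,None,fx=2.75,fy=2.7,interpolation=2));cv2.imwrite('pics/b1.png',cv2.resize(b,None,fx=2.75,fy=2.7,interpolation=2))
E
```

```text
(no output)
```

View pics/a1.png

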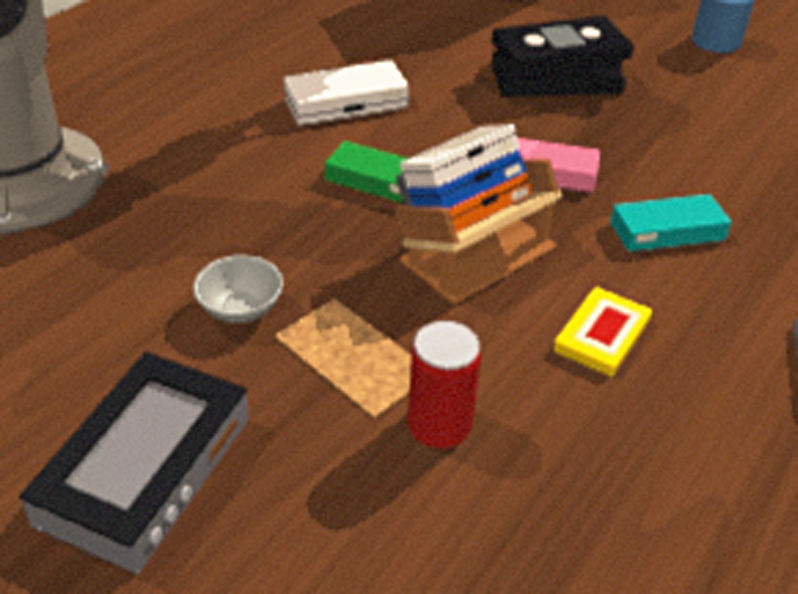

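View pics/b1.png

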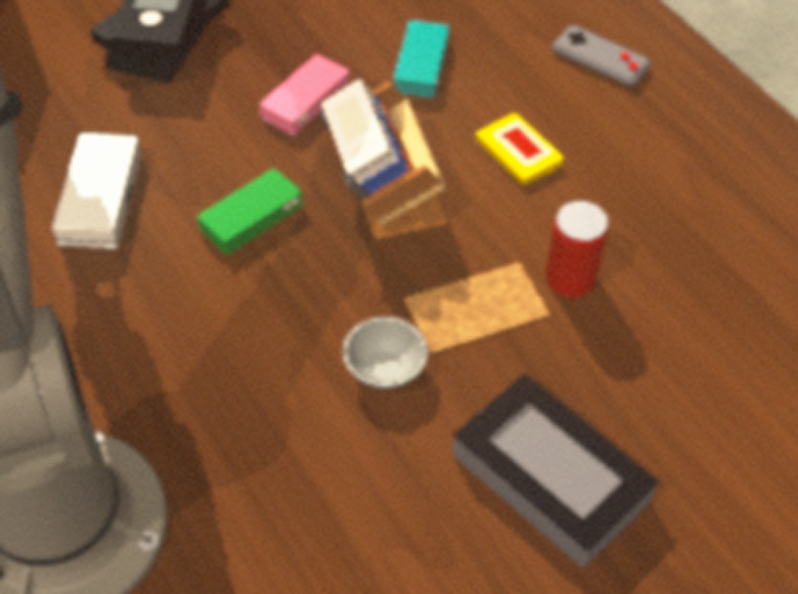

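The stack of white, blue and orange is on the rack at about (0.56, 0.21). The mat is near (0.567, 0.012), the player near (0.50, -0.245), and the larger white box at the upper left is a decoy. Next I'll bring the wrist camera over for precise poses.

```bash
cat >> h.py <<'E'
def delta(p,Rt,s=None):
    s=s or sense();M=R.from_rotvec(s['tcp_rot'])
    d=M.inv().apply(np.array(p)-s['ee_pos']);r=(M.inv()*R.from_matrix(Rt)).as_rotvec()
    print('at',s['ee_pos'],'t=%.1f'%s['clock'],'open %.4f'%s['opening'],'F',s['contact_force'],'| shift/0.2:',d/0.2,'rot/2pi:',r/2/np.pi, '| mm',np.linalg.norm(d)*1e3,'deg',np.degrees(np.linalg.norm(r)))
def down(yaw,tilt=0,flip=False):
    """tool y = approach; tool x (jaw) at given yaw; tilt: rack slope angle along jaw-x (rises +x)"""
    ax=np.array([np.cos(tilt)*np.cos(yaw),np.cos(tilt)*np.sin(yaw),np.sin(tilt)])
    n=np.array([-np.sin(tilt)*np.cos(yaw),-np.sin(tilt)*np.sin(yaw),np.cos(tilt)])
    x=-ax if flip else ax;y=-n
    return np.array([x,y,np.cross(x,y)]).T
E
python3 - <<'E'
from h import *
s=sense();M=R.from_rotvec(s['tcp_rot']).as_matrix();print(M)
im=get_image('wrist');print(np.array(im['mount']),im['mtx'])
for f in(0,1):delta([0.5,0.2,0.4],down(0,0,f))
E
```

```text
[[ 0.3266  0.     -0.9451]
 [ 0.9451  0.0001  0.3266]
 [ 0.0001 -1.     -0.    ]]
[[ 1.      0.0003 -0.0002 -0.0002]
 [ 0.0002 -0.2834  0.959  -0.1537]
 [ 0.0002 -0.959  -0.2834  0.0774]
 [ 0.      0.      0.      1.    ]] [[302.7379   0.     256.5102]
 [  0.     302.7379 197.8461]
 [  0.       0.       1.    ]]
at [0.2205 0.638  0.2307] t=1.1 open 0.0877 F [0.1559 0.3267 0.7197] | shift/0.2: [-1.6131 -0.8468 -2.0362] rot/2pi: [-0.     0.197  0.   ] | mm 546.4482346647872 deg 70.92849343956073
at [0.2205 0.638  0.2307] t=1.1 open 0.0877 F [0.1559 0.3267 0.7197] | shift/0.2: [-1.6131 -0.8468 -2.0362] rot/2pi: [ 0.    -0.303  0.   ] | mm 546.4482346647872 deg 109.07150659580252
```

```bash
python3 -m pendant '[{"tx":-0.8,"ty":-0.42,"tz":-1.0,"jaw":1},{"tx":-0.8,"ty":-0.42,"tz":-1.0,"jaw":1},{"tx":-0.8,"ty":-0.42,"tz":-1.0,"jaw":1},{"tx":-0.8,"ty":-0.42,"tz":-1.0,"jaw":1},{"tx":-0.8,"ty":-0.42,"tz":-1.0,"jaw":1},{"tx":-0.8,"ty":-0.42,"tz":-1.0,"jaw":1}]'
python3 -m pendant '[{"tx":-0.8,"ty":-0.42,"tz":-1.0,"ry":0.197,"jaw":1},{"tx":-0.8,"ty":-0.42,"tz":-1.0,"ry":0.197,"jaw":1},{"tx":-0.8,"ty":-0.42,"tz":-1.0,"ry":0.197,"jaw":1},{"tx":-0.8,"ty":-0.42,"tz":-1.0,"ry":0.197,"jaw":1},{"tx":-0.8,"ty":-0.42,"tz":-1.0,"ry":0.197,"jaw":1},{"tx":-0.8,"ty":-0.42,"tz":-1.0,"ry":0.197,"jaw":1},{"tx":-0.8,"ty":-0.42,"tz":-1.0,"ry":0.197,"jaw":1},{"tx":-0.8,"ty":-0.42,"tz":-1.0,"ry":0.197,"jaw":1},{"tx":-0.8,"ty":-0.42,"tz":-1.0,"ry":0.197,"jaw":1},{"tx":-0.8,"ty":-0.42,"tz":-1.0,"ry":0.197,"jaw":1}]'
python3 - <<'E'
from h import *
s=sense();im=get_image('wrist');cv2.imwrite('pics/w1.png',im['img']);print(s['ee_pos'],s['tcp_rot'],s['joint_positions'])
import pickle;pickle.dump((s,im),open('w1.pkl','wb'))
for q in ['white_case_center','rack','mat_center','player_well']:
    for d in search_frame(q,im)[:3]: w=toworld(im,d['location'],s);print(q,d['p'],w,proj(im,w,s))
E
```

```text
[0.2205 0.638  0.2307] [-1.3484 -0.9606  0.9606] [-1.3461  0.477   0.0224  1.5554 -0.0115  1.1093 -0.0831]
white_case_center 0.92 [0.2187 0.4211 0.0401] [ 89.2184 232.7868]$[0]: bad value
$[0]: bad value
```

View pics/w1.png

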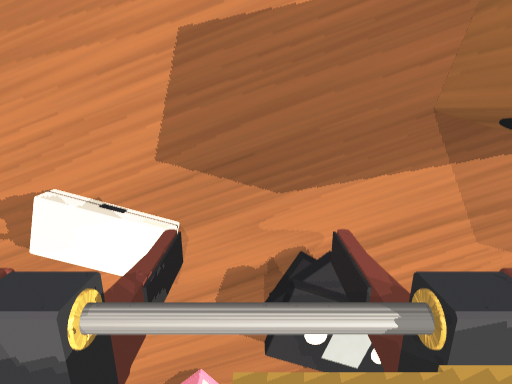

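The rows were refused, probably because every key has to be present. I'll try again with all seven.

```bash
python3 -m pendant '[{"tx":-0.8,"ty":-0.42,"tz":-1.0,"rx":0,"ry":0,"rz":0,"jaw":1},{"tx":-0.8,"ty":-0.42,"tz":-1.0,"rx":0,"ry":0,"rz":0,"jaw":1},{"tx":-0.8,"ty":-0.42,"tz":-1.0,"rx":0,"ry":0,"rz":0,"jaw":1}]'; python3 -m pendant '[{"tx":-0.1,"ty":-0.1,"tz":-0.1,"jaw":1.0}]'; python3 -m pendant '[{"tx":-0.1,"ty":-0.1,"tz":-0.1,"rx":0.0,"ry":0.0,"rz":0.0,"jaw":0.9}]'
```

```text
clock: 1.7
ee_pos: [0.2973, 0.5161, 0.2777]
tcp_rot: [-1.348, -0.961, 0.961]
contact_force: [0.9, 1.2, 0.3]
opening: 0.0873
clock: 1.8
ee_pos: [0.3118, 0.4882, 0.2977]
tcp_rot: [-1.352, -0.957, 0.958]
contact_force: [1.0, 0.6, -0.4]
opening: 0.0841$[0]: bad value
```

```bash
python3 - <<'E'
from h import *
delta([0.53,0.07,0.43],down(0,0,0))
E
```

```text
at [0.3118 0.4882 0.2977] t=1.8 open 0.0841 F [ 0.9536  0.5541 -0.4473] | shift/0.2: [-1.6134 -0.6571 -1.7221] rot/2pi: [ 0.0003  0.1963 -0.0001] | mm 489.9162330320622 deg 70.68422148481936
```

```bash
python3 -m pendant '[{"tx":-0.8,"ty":-0.33,"tz":-0.86,"rx":0,"ry":0,"rz":0,"jaw":1},{"tx":-0.8,"ty":-0.33,"tz":-0.86,"rx":0,"ry":0,"rz":0,"jaw":1},{"tx":-0.8,"ty":-0.33,"tz":-0.86,"rx":0,"ry":0,"rz":0,"jaw":1},{"tx":-0.8,"ty":-0.33,"tz":-0.86,"rx":0,"ry":0,"rz":0,"jaw":1},{"tx":-0.8,"ty":-0.33,"tz":-0.86,"rx":0,"ry":0,"rz":0,"jaw":1}]' >/dev/null
python3 -m pendant '[{"tx":-0.8,"ty":-0.33,"tz":-0.86,"rx":0,"ry":0.196,"rz":0,"jaw":1},{"tx":-0.8,"ty":-0.33,"tz":-0.86,"rx":0,"ry":0.196,"rz":0,"jaw":1},{"tx":-0.8,"ty":-0.33,"tz":-0.86,"rx":0,"ry":0.196,"rz":0,"jaw":1},{"tx":-0.8,"ty":-0.33,"tz":-0.86,"rx":0,"ry":0.196,"rz":0,"jaw":1},{"tx":-0.8,"ty":-0.33,"tz":-0.86,"rx":0,"ry":0.196,"rz":0,"jaw":1},{"tx":-0.8,"ty":-0.33,"tz":-0.86,"rx":0,"ry":0.196,"rz":0,"jaw":1},{"tx":-0.8,"ty":-0.33,"tz":-0.86,"rx":0,"ry":0.196,"rz":0,"jaw":1},{"tx":-0.8,"ty":-0.33,"tz":-0.86,"rx":0,"ry":0.196,"rz":0,"jaw":1},{"tx":-0.8,"ty":-0.33,"tz":-0.86,"rx":0,"ry":0.196,"rz":0,"jaw":1},{"tx":-0.8,"ty":-0.33,"tz":-0.86,"rx":0,"ry":0.196,"rz":0,"jaw":1}]'
python3 - <<'E'
from h import *
s=sense();im=get_image('wrist');cv2.imwrite('pics/w2.png',im['img']);print(s['ee_pos'],s['tcp_rot'],s['joint_positions'])
import pickle;pickle.dump((s,im),open('w2.pkl','wb'))
for q in ['white_case_center','rack','rack_slot','mat_center','player_well']:
    for d in search_frame(q,im)[:3]: w=toworld(im,d['location'],s);print(q,d['p'],w,proj(im,w,s))
E
```

```text
clock: 3.3
ee_pos: [0.5295, 0.0772, 0.4295]
tcp_rot: [-1.571, -0.005, 0.005]
contact_force: [0.4, 0.0, 0.0]
opening: 0.0876
[0.5295 0.0772 0.4295] [-1.5707 -0.0051  0.0049] [-0.6997  0.1096  0.4933  1.6233 -0.0525  1.4217 -0.1946]
white_case_center 0.82 [0.5367 0.2446 0.1376] [262.3857  37.7769]
rack 0.74 [0.6035 0.2106 0.0801] [304.7512  70.9542]
rack_slot 0.57 [0.6015 0.2055 0.081 ] [303.3394  74.3933]
mat_center 0.88 [0.5645 0.0132 0.005 ] [273.8183 183.6433]
player_well 0.61 [ 0.4902 -0.1855  0.0535] [235.6697 285.9672]
```

View pics/w2.png

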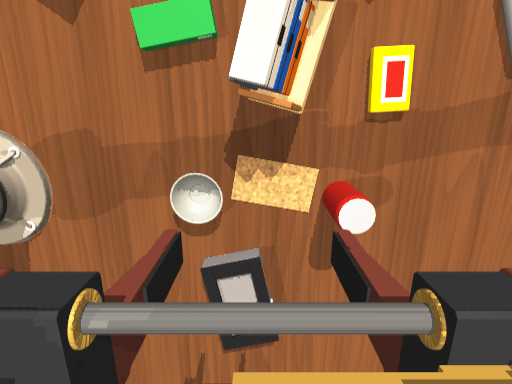

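```bash
python3 -m pendant '[{"tx":0,"ty":0.4,"tz":0.47,"rx":0,"ry":0,"rz":0,"jaw":1},{"tx":0,"ty":0.4,"tz":0.47,"rx":0,"ry":0,"rz":0,"jaw":1},{"tx":0,"ty":0.4,"tz":0.47,"rx":0,"ry":0,"rz":0,"jaw":1},{"tx":0,"ty":0.4,"tz":0.47,"rx":0,"ry":0,"rz":0,"jaw":1},{"tx":0,"ty":0.4,"tz":0.47,"rx":0,"ry":0,"rz":0,"jaw":1}]'
cat >> h.py <<'E'
def quad(mask,seed):
    n,l,st,c=cv2.connectedComponentsWithStats(mask.astype(np.uint8));k=l[int(seed[1]),int(seed[0])]
    if k==0: k=1+np.argmin(np.hypot(*(c[1:]-seed).T))
    cs,_=cv2.findContours((l==k).astype(np.uint8),0,2);c=max(cs,key=cv2.contourArea)
    return c[:,0,:].astype(float),st[k]
E
python3 - <<'E'
from h import *
import pickle
s,im=pickle.load(open('w2.pkl','rb'))
hsv=cv2.cvtColor(im['img'],cv2.COLOR_BGR2HSV)
print('mat hsv',hsv[183,274],hsv[170,260],'wood',hsv[140,274],hsv[190,325])
s=sense();im=get_image('wrist');cv2.imwrite('pics/w3.png',im['img']);print(s['ee_pos'],s['tcp_rot'])
pickle.dump((s,im),open('w3.pkl','wb'))
for q in ['white_case_center','rack']:
    for d in search_frame(q,im)[:3]: w=toworld(im,d['location'],s);print(q,d['p'],w,proj(im,w,s))
E
```

```text
clock: 4.1
ee_pos: [0.5295, 0.17, 0.3501]
tcp_rot: [-1.572, -0.005, 0.004]
contact_force: [-0.2, -1.0, -0.6]
opening: 0.088
mat hsv [ 17 144 238] [ 15 146 170] wood [ 12 160  83] [  1 214 150]
[0.5295 0.17   0.3501] [-1.5717 -0.0051  0.0041]
white_case_center 0.88 [0.7136 0.3841 0.03  ] [390.9553   5.3138]
white_case_center 0.87 [0.2254 0.3717 0.0396] [31.8624 10.874 ]
white_case_center 0.85 [0.539  0.2618 0.1405] [264.8634  95.1456]
rack 0.95 [0.6042 0.2442 0.0797] [311.8303 111.0419]
```

View pics/w3.png

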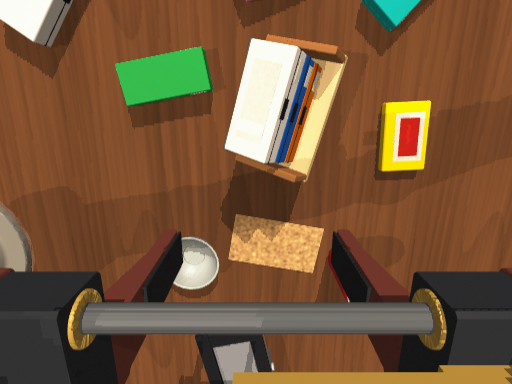

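```bash
cat >> h.py <<'E'
from scipy.optimize import minimize
B=np.array([[a,b,c] for a in(-1,1) for b in(-1,1) for c in(-1,1)])*.5
def hull(im,s,P):
    return cv2.convexHull(np.array([proj(im,p,s) for p in P],np.float32))
def paint(lab,h,k,S=3):
    cv2.fillPoly(lab,[np.round(h*S*16+ (S-1)*8).astype(np.int32)],k,shift=4)
def fit(im,s,target,draw,x0,steps,roi):
    """target: label image; draw(x)->list of (P,k); minimise label mismatch"""
    S=3;T=cv2.resize(target,None,fx=S,fy=S,interpolation=0)
    def f(x):
        L=np.zeros(T.shape,np.uint8)
        for P,k in draw(x): paint(L,hull(im,s,P),k)
        a,b,c,d=[v*S for v in roi]
        return np.mean(L[b:d,a:c]!=T[b:d,a:c])
    best=None
    for sc in(1,.3):
        x0=np.array(x0,float);sim=np.vstack([x0]+[x0+np.eye(len(x0))[i]*steps[i]*sc for i in range(len(x0))])
        r=minimize(f,x0,method='Nelder-Mead',options=dict(initial_simplex=sim,xatol=1e-5,fatol=1e-7));x0=r.x
    return r.x,r.fun
def Rz(a): return R.from_euler('z',a).as_matrix()
SL=np.array([-.0115,0,.073]);NR=np.array([-.5,0,.8660254]);RS=R.from_euler('y',-np.pi/6).as_matrix()
E
cat > f1.py <<'E'
from h import *
import pickle
s,im=pickle.load(open('w3.pkl','rb'))
hsv=cv2.cvtColor(im['img'],cv2.COLOR_BGR2HSV).astype(int);H,Sa,V=[hsv[...,i] for i in range(3)]
T=np.zeros(H.shape,np.uint8)
T[(Sa<60)&(V>120)]=3;T[(H>100)&(H<130)&(Sa>120)&(V>60)]=2;T[(H<13)&(Sa>215)&(V>130)]=1
T=cv2.medianBlur(T,3)
def dr(x,ks=(1,2,3)):
    out=[]
    for k in ks:
        out.append((((B*[.06,.13,.03])@RS.T+SL+NR*.03*(k-1))@Rz(x[2]).T+[x[0],x[1],0],k))
    return out
roi=(200,20,330,185)
x,e=fit(im,s,T,dr,[.56,.24,-.17],[.02,.02,.1],roi);print('rack',x,e)
c=im['img'].copy()
for P,k in dr(x):
    cv2.polylines(c,[np.round(hull(im,s,P)*16).astype(int)],True,[(0,255,255),(0,255,0),(255,0,255)][k-1],1,shift=4)
cv2.imwrite('pics/f1.png',np.hstack([cv2.resize(c[20:190,200:360],None,fx=2.4,fy=2.4),cv2.applyColorMap(cv2.resize(T[20:190,200:360]*80,None,fx=2.4,fy=2.4,interpolation=0),2)]))
for f,roi,x0 in(('w2.pkl',(222,150,325,220),None),('w3.pkl',(222,205,330,280),None)):
    s,im=pickle.load(open(f,'rb'));hsv=cv2.cvtColor(im['img'],cv2.COLOR_BGR2HSV).astype(int)
    T=cv2.medianBlur(((hsv[...,0]>=13)&(hsv[...,2]>115)).astype(np.uint8),5)
    print('mat',fit(im,s,T,lambda x:[((B*[.16,.09,0])@Rz(x[2]).T+[x[0],x[1],.003],1)],[.565,.013,-.14],[.02,.02,.1],roi))
E
python3 f1.py
```

```text
rack [ 0.576   0.2423 -0.268 ] 0.05132349132349132
mat (array([ 0.5649,  0.012 , -0.1684]), np.float64(0.012929573123747881))
mat (array([ 0.5645,  0.012 , -0.1715]), np.float64(0.010713305898491083))
```

View pics/f1.png

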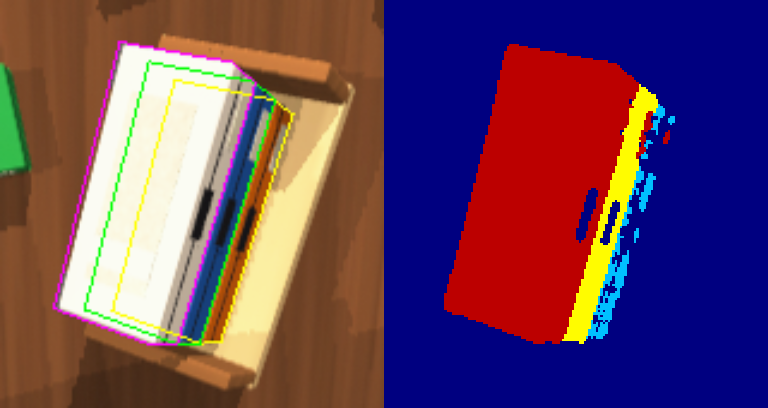

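The fit is tight: rack at (0.576, 0.242) with yaw -0.268, and the mat's two views agree to 0.5 mm. Next is the pre-grasp above white.

```bash
cat >> h.py <<'E'
RX=np.array([.576,.2423,-.268])
def slot(k,off=0): # k=0 bottom
    return Rz(RX[2])@(SL+NR*(.03*k+off))+[RX[0],RX[1],0]
RG=down(RX[2],np.pi/6)
MAT=np.array([.5647,.012,.003]);MY=-.170
E
python3 - <<'E'
from h import *
print(slot(0),slot(2)); delta(slot(2,.08),RG)
E
```

```text
[0.5649 0.2453 0.073 ] [0.536  0.2533 0.125 ]
at [0.5301 0.1693 0.3511] t=4.2 open 0.0879 F [ 0.1654 -0.1273  0.3626] | shift/0.2: [-0.1636  0.7842  0.4729] rot/2pi: [-0.0115  0.0422 -0.0824] | mm 186.04063724069582 deg 33.58762617435367
```

```bash
python3 -m pendant '[{"tx":-0.164,"ty":0.784,"tz":0.473,"rx":-0.0115,"ry":0.0422,"rz":-0.0824,"jaw":1},{"tx":-0.164,"ty":0.784,"tz":0.473,"rx":-0.0115,"ry":0.0422,"rz":-0.0824,"jaw":1},{"tx":-0.164,"ty":0.784,"tz":0.473,"rx":-0.0115,"ry":0.0422,"rz":-0.0824,"jaw":1},{"tx":-0.164,"ty":0.784,"tz":0.473,"rx":-0.0115,"ry":0.0422,"rz":-0.0824,"jaw":1},{"tx":-0.164,"ty":0.784,"tz":0.473,"rx":-0.0115,"ry":0.0422,"rz":-0.0824,"jaw":1},{"tx":-0.164,"ty":0.784,"tz":0.473,"rx":-0.0115,"ry":0.0422,"rz":-0.0824,"jaw":1}]'
python3 - <<'E'
from h import *
delta(slot(2),RG);print(sense()['joint_positions'])
s=sense();im=get_image('wrist');cv2.imwrite('pics/w4.png',im['img'])
E
```

```text
clock: 4.85
ee_pos: [0.4959, 0.2659, 0.1928]
tcp_rot: [-1.59, -0.206, -0.618]
contact_force: [0.5, -1.0, -0.1]
opening: 0.0881
at [0.4959 0.2659 0.1928] t=4.8 open 0.0881 F [ 0.4845 -1.009  -0.1427] | shift/0.2: [ 0.0121  0.3988 -0.0084] rot/2pi: [-0.0003  0.0001  0.0001] | mm 79.82224800034331 deg 0.10324778730016158
[-1.2642  0.24    0.4473  2.163   0.6553  0.6175 -1.622 ]
```

View pics/w4.png

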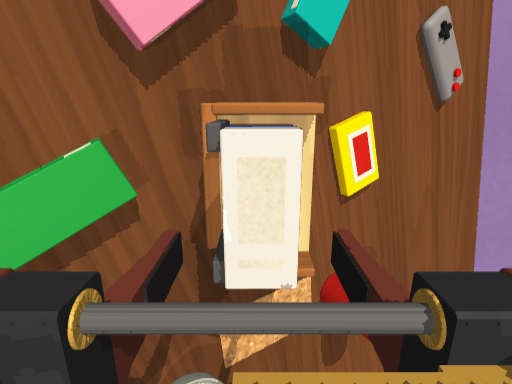

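```bash
python3 -m pendant '[{"tx":0.016,"ty":0.2,"tz":-0.008,"rx":0,"ry":0,"rz":0,"jaw":1},{"tx":0.016,"ty":0.3,"tz":-0.008,"rx":0,"ry":0,"rz":0,"jaw":1},{"tx":0.016,"ty":0.4,"tz":-0.008,"rx":0,"ry":0,"rz":0,"jaw":1},{"tx":0.016,"ty":0.4,"tz":-0.008,"rx":0,"ry":0,"rz":0,"jaw":1}]' 25
python3 -m pendant '[{"tx":0,"ty":0,"tz":0,"rx":0,"ry":0,"rz":0,"jaw":-1},{"tx":0,"ty":0,"tz":0,"rx":0,"ry":0,"rz":0,"jaw":-1},{"tx":0,"ty":0,"tz":0,"rx":0,"ry":0,"rz":0,"jaw":-1},{"tx":0,"ty":0,"tz":0,"rx":0,"ry":0,"rz":0,"jaw":-1},{"tx":0,"ty":0,"tz":0,"rx":0,"ry":0,"rz":0,"jaw":-1}]'
python3 - <<'E'
from h import *
delta(slot(2),RG)
E
```

```text
clock: 5.3
ee_pos: [0.5378, 0.2504, 0.1246]
tcp_rot: [-1.596, -0.203, -0.617]
contact_force: [-0.7, -0.8, -0.8]
opening: 0.0879
clock: 5.8
ee_pos: [0.5365, 0.2533, 0.1258]
tcp_rot: [-1.591, -0.205, -0.615]
contact_force: [-3.3, -0.7, 8.0]
opening: 0.0598
at [0.5365 0.2533 0.1258] t=5.8 open 0.0598 F [-3.31   -0.7305  7.9709] | shift/0.2: [-0.0041  0.0023 -0.0005] rot/2pi: [-0.0002  0.0004 -0.0003] | mm 0.9487823171446156 deg 0.201043103371113
```

```bash
python3 -m pendant '[{"tx":0,"ty":-0.05,"tz":0,"rx":0,"ry":0,"rz":0,"jaw":-1},{"tx":0,"ty":-0.2,"tz":0,"rx":0,"ry":0,"rz":0,"jaw":-1},{"tx":0,"ty":-0.4,"tz":0,"rx":0,"ry":0,"rz":0,"jaw":-1},{"tx":0,"ty":-0.5,"tz":0,"rx":0,"ry":0,"rz":0,"jaw":-1}]' 
cat >> h.py <<'E'
MP=MAT+Rz(MY)@[0,-.013,0];RM=down(MY-np.pi/2)
E
python3 - <<'E'
from h import *
print(MP);delta(MP+[0,0,.12],RM)
E
```

```text
clock: 6.2
ee_pos: [0.4869, 0.2669, 0.2137]
tcp_rot: [-1.59, -0.205, -0.614]
contact_force: [0.6, -0.1, -1.4]
opening: 0.0599
[ 0.5625 -0.0008  0.003 ]
at [0.4869 0.2669 0.2137] t=6.2 open 0.0599 F [ 0.5813 -0.1443 -1.3638] | shift/0.2: [ 0.3947  0.7482 -1.1935] rot/2pi: [-0.0611  0.2292  0.067 ] | mm 292.56760802567777 deg 88.75509278868249
```

```bash
python3 -m pendant '[{"tx":0.2,"ty":0.1,"tz":-0.6,"rx":-0.061,"ry":0.229,"rz":0.067,"jaw":-1},{"tx":0.2,"ty":0.1,"tz":-0.6,"rx":-0.061,"ry":0.229,"rz":0.067,"jaw":-1},{"tx":0.2,"ty":0.1,"tz":-0.6,"rx":-0.061,"ry":0.229,"rz":0.067,"jaw":-1},{"tx":0.2,"ty":0.1,"tz":-0.6,"rx":-0.061,"ry":0.229,"rz":0.067,"jaw":-1},{"tx":0.2,"ty":0.1,"tz":-0.6,"rx":-0.061,"ry":0.229,"rz":0.067,"jaw":-1},{"tx":0.2,"ty":0.1,"tz":-0.6,"rx":-0.061,"ry":0.229,"rz":0.067,"jaw":-1}]' 
python3 - <<'E'
from h import *
delta(MP+[0,0,.12],RM)
E
```

```text
clock: 6.8
ee_pos: [0.4989, 0.1389, 0.2146]
tcp_rot: [-1.408, 0.696, -1.076]
contact_force: [-0.7, -0.3, -2.0]
opening: 0.0599
at [0.4989 0.1389 0.2146] t=6.8 open 0.0599 F [-0.692  -0.331  -2.0062] | shift/0.2: [ 0.6549  0.6058 -0.0549] rot/2pi: [-0.0252  0.0951  0.0279] | mm 178.7651104464283 deg 36.827352258955166
```

```bash
python3 -m pendant '[{"tx":0.655,"ty":0.606,"tz":-0.055,"rx":-0.025,"ry":0.095,"rz":0.028,"jaw":-1},{"tx":0.655,"ty":0.606,"tz":-0.055,"rx":-0.025,"ry":0.095,"rz":0.028,"jaw":-1},{"tx":0.655,"ty":0.606,"tz":-0.055,"rx":-0.025,"ry":0.095,"rz":0.028,"jaw":-1},{"tx":0.655,"ty":0.606,"tz":-0.055,"rx":-0.025,"ry":0.095,"rz":0.028,"jaw":-1},{"tx":0.655,"ty":0.606,"tz":-0.055,"rx":-0.025,"ry":0.095,"rz":0.028,"jaw":-1},{"tx":0.655,"ty":0.606,"tz":-0.055,"rx":-0.025,"ry":0.095,"rz":0.028,"jaw":-1},{"tx":0.655,"ty":0.606,"tz":-0.055,"rx":-0.025,"ry":0.095,"rz":0.028,"jaw":-1}]' 
python3 - <<'E'
from h import *
delta(MP+[0,0,.019],RM);print(sense()['joint_positions'])
im=get_image('wrist');cv2.imwrite('pics/w5.png',im['img'])
E
```

```text
clock: 7.5
ee_pos: [0.5639, 0.0006, 0.1237]
tcp_rot: [-1.128, 1.323, -1.329]
contact_force: [0.0, 1.2, -2.0]
opening: 0.0596
at [0.5639 0.0006 0.1237] t=7.5 open 0.0596 F [ 0.0184  1.2477 -1.9579] | shift/0.2: [ 0.0079  0.5083 -0.0075] rot/2pi: [-0.0006  0.0016  0.0001] | mm 101.67426264640392 deg 0.6075763065991636
[-0.5615  0.4778  0.5843  1.9536 -0.3559  0.8092 -1.511 ]
```

View pics/w5.png

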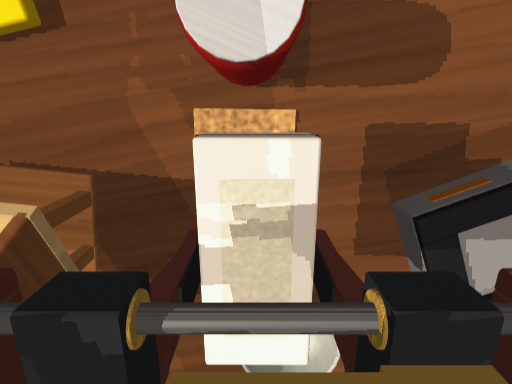

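```bash
python3 -m pendant '[{"tx":0.008,"ty":0.22,"tz":-0.007,"rx":0,"ry":0.0016,"rz":0,"jaw":-1},{"tx":0.008,"ty":0.4,"tz":-0.007,"rx":0,"ry":0.0016,"rz":0,"jaw":-1},{"tx":0.008,"ty":0.48,"tz":-0.007,"rx":0,"ry":0.0016,"rz":0,"jaw":-1},{"tx":0.008,"ty":0.51,"tz":-0.007,"rx":0,"ry":0.0016,"rz":0,"jaw":-1},{"tx":0.008,"ty":0.52,"tz":-0.007,"rx":0,"ry":0.0016,"rz":0,"jaw":-1},{"tx":0.008,"ty":0.523,"tz":-0.007,"rx":0,"ry":0.0016,"rz":0,"jaw":-1},{"tx":0.008,"ty":0.523,"tz":-0.007,"rx":0,"ry":0.0016,"rz":0,"jaw":-1}]'
```

```text
clock: 8.25
ee_pos: [0.5641, -0.0028, 0.0199]
tcp_rot: [-1.119, 1.331, -1.34]
contact_force: [0.8, 0.4, -0.9]
opening: 0.0599
```

```bash
python3 -m pendant '[{"tx":0,"ty":0.004,"tz":0,"rx":0,"ry":0,"rz":0,"jaw":-1},{"tx":0,"ty":0.007,"tz":0,"rx":0,"ry":0,"rz":0,"jaw":-1},{"tx":0,"ty":0.007,"tz":0,"rx":0,"ry":0,"rz":0,"jaw":-1}]'
python3 -m pendant '[{"tx":0,"ty":0,"tz":0,"rx":0,"ry":0,"rz":0,"jaw":0.4},{"tx":0,"ty":0,"tz":0,"rx":0,"ry":0,"rz":0,"jaw":0.7},{"tx":0,"ty":0,"tz":0,"rx":0,"ry":0,"rz":0,"jaw":0.7},{"tx":0,"ty":-0.1,"tz":0,"rx":0,"ry":0,"rz":0,"jaw":0.7},{"tx":0,"ty":-0.35,"tz":0,"rx":0,"ry":0,"rz":0,"jaw":1},{"tx":0,"ty":-0.6,"tz":0,"rx":0,"ry":0,"rz":0,"jaw":1},{"tx":0,"ty":-0.8,"tz":0,"rx":0,"ry":0,"rz":0,"jaw":1}]'
python3 - <<'E'
from h import *
delta(slot(1,.08),RG)
E
```

```text
clock: 8.55
ee_pos: [0.5641, -0.0029, 0.019]
tcp_rot: [-1.118, 1.332, -1.34]
contact_force: [-1.9, -0.1, 10.1]
opening: 0.0599
clock: 9.25
ee_pos: [0.5628, -0.0029, 0.1797]
tcp_rot: [-1.12, 1.332, -1.341]
contact_force: [0.9, 0.7, -0.5]
opening: 0.0879
at [ 0.5628 -0.0029  0.1797] t=9.2 open 0.0879 F [ 0.8874  0.7378 -0.4933] | shift/0.2: [-1.2497  0.0524 -0.4791] rot/2pi: [ 0.061  -0.2294 -0.0667] | mm 267.88377922190995 deg 88.75831513137307
```

```bash
python3 -m pendant '[{"tx":-0.75,"ty":-0.2,"tz":-0.3,"rx":0.061,"ry":-0.229,"rz":-0.067,"jaw":1},{"tx":-0.75,"ty":-0.2,"tz":-0.3,"rx":0.061,"ry":-0.229,"rz":-0.067,"jaw":1},{"tx":-0.75,"ty":-0.2,"tz":-0.3,"rx":0.061,"ry":-0.229,"rz":-0.067,"jaw":1},{"tx":-0.75,"ty":-0.2,"tz":-0.3,"rx":0.061,"ry":-0.229,"rz":-0.067,"jaw":1},{"tx":-0.75,"ty":-0.2,"tz":-0.3,"rx":0.061,"ry":-0.229,"rz":-0.067,"jaw":1},{"tx":-0.75,"ty":-0.2,"tz":-0.3,"rx":0.061,"ry":-0.229,"rz":-0.067,"jaw":1},{"tx":-0.75,"ty":-0.2,"tz":-0.3,"rx":0.061,"ry":-0.229,"rz":-0.067,"jaw":1}]'
python3 - <<'E'
from h import *
delta(slot(1,.08),RG)
E
```

```text
clock: 9.95
ee_pos: [0.5291, 0.1564, 0.2168]
tcp_rot: [-1.522, 0.282, -0.883]
contact_force: [-0.8, -0.7, 0.3]
opening: 0.0879
at [0.5291 0.1564 0.2168] t=9.9 open 0.0879 F [-0.824  -0.7245  0.2547] | shift/0.2: [-0.4801  0.1052  0.3041] rot/2pi: [ 0.0195 -0.0727 -0.0212] | mm 115.58795023908917 deg 28.16795470072929
```

```bash
python3 -m pendant '[{"tx":-0.48,"ty":0.0,"tz":0.304,"rx":0.0195,"ry":-0.0727,"rz":-0.021,"jaw":1},{"tx":-0.48,"ty":0.0,"tz":0.304,"rx":0.0195,"ry":-0.0727,"rz":-0.021,"jaw":1},{"tx":-0.48,"ty":0.0,"tz":0.304,"rx":0.0195,"ry":-0.0727,"rz":-0.021,"jaw":1},{"tx":-0.48,"ty":0.105,"tz":0.304,"rx":0.0195,"ry":-0.0727,"rz":-0.021,"jaw":1},{"tx":-0.48,"ty":0.105,"tz":0.304,"rx":0.0195,"ry":-0.0727,"rz":-0.021,"jaw":1},{"tx":-0.48,"ty":0.105,"tz":0.304,"rx":0.0195,"ry":-0.0727,"rz":-0.021,"jaw":1}]'
python3 - <<'E'
from h import *
delta(slot(1),RG)
s=sense();im=get_image('wrist');hsv=cv2.cvtColor(im['img'],cv2.COLOR_BGR2HSV)
m=(hsv[...,0]>100)&(hsv[...,0]<130)&(hsv[...,1]>120)&(hsv[...,2]>60)
n,l,st,c=cv2.connectedComponentsWithStats(m.astype(np.uint8));k=1+np.argmax(st[1:,4]);print(st[k],c[k]); P=slot(1)
ax=RG[:,0];ay=RG[:,2]
for a in(-.03,.03):
  for b in(-.065,.065): print(proj(im,slot(1,.015)+a*ax+b*ay,s))
for r in(120,160,200): x=np.where(l[r]==k)[0];print(r,x.min(),x.max())
E
```

```text
clock: 10.55
ee_pos: [0.5127, 0.2585, 0.1685]
tcp_rot: [-1.593, -0.194, -0.624]
contact_force: [0.3, 0.2, -1.1]
opening: 0.0878
at [0.5127 0.2585 0.1685] t=10.6 open 0.0878 F [ 0.34    0.1946 -1.0687] | shift/0.2: [-0.0046  0.3983  0.007 ] rot/2pi: [ 0.0006 -0.0014 -0.0005] | mm 79.66774847635189 deg 0.5897106634058551
[ 214  123   84  163 7880] [256.1343 201.8605]
[219.3643 287.272 ]
[211.2345 125.4848]
[292.1473 286.8271]
[296.8043 124.735 ]Traceback (most recent call last):
  File "<stdin>", line 9, in <module>
    return umr_minimum(a, axis, None, out, keepdims, initial, where)
ValueError: zero-size array to reduction operation minimum which has no identity
```

Predicted and seen outlines agree within about 1 px, so I'll grasp blue.

```bash
python3 -m pendant '[{"tx":0,"ty":0.2,"tz":0.007,"rx":0,"ry":0,"rz":0,"jaw":1},{"tx":0,"ty":0.32,"tz":0.007,"rx":0,"ry":-0.0014,"rz":0,"jaw":1},{"tx":0,"ty":0.39,"tz":0.007,"rx":0,"ry":-0.0014,"rz":0,"jaw":1},{"tx":0,"ty":0.398,"tz":0.007,"rx":0,"ry":-0.0014,"rz":0,"jaw":1},{"tx":0,"ty":0.398,"tz":0.007,"rx":0,"ry":-0.0014,"rz":0,"jaw":-1},{"tx":0,"ty":0.398,"tz":0.007,"rx":0,"ry":-0.0014,"rz":0,"jaw":-1},{"tx":0,"ty":0.398,"tz":0.007,"rx":0,"ry":-0.0014,"rz":0,"jaw":-1},{"tx":0,"ty":0.398,"tz":0.007,"rx":0,"ry":-0.0014,"rz":0,"jaw":-1},{"tx":0,"ty":0.398,"tz":0.007,"rx":0,"ry":-0.0014,"rz":0,"jaw":-1}]'
python3 - <<'E'
from h import *
delta(slot(1),RG)
E
python3 -m pendant '[{"tx":0,"ty":-0.05,"tz":0,"rx":0,"ry":0,"rz":0,"jaw":-1},{"tx":0,"ty":-0.2,"tz":0,"rx":0,"ry":0,"rz":0,"jaw":-1},{"tx":0,"ty":-0.4,"tz":0,"rx":0,"ry":0,"rz":0,"jaw":-1},{"tx":0,"ty":-0.6,"tz":0,"rx":0,"ry":0,"rz":0,"jaw":-1},{"tx":0,"ty":-0.6,"tz":0,"rx":0,"ry":0,"rz":0,"jaw":-1}]'
python3 - <<'E'
from h import *
delta(MP+[0,0,.12],RM)
E
```

```text
clock: 11.5
ee_pos: [0.5512, 0.2506, 0.1001]
tcp_rot: [-1.593, -0.203, -0.616]
contact_force: [-4.8, -0.5, 7.6]
opening: 0.06
at [0.5512 0.2506 0.1001] t=11.5 open 0.0600 F [-4.8142 -0.5485  7.6096] | shift/0.2: [-0.0046  0.0041 -0.0072] rot/2pi: [ 0.0002  0.0002 -0.0004] | mm 1.8898609918232647 deg 0.1737812114928622
clock: 12.0
ee_pos: [0.4929, 0.2689, 0.2073]
tcp_rot: [-1.587, -0.204, -0.615]
contact_force: [-0.2, 0.8, -2.7]
opening: 0.0599
at [0.4929 0.2689 0.2073] t=12.0 open 0.0599 F [-0.1504  0.7825 -2.6758] | shift/0.2: [ 0.3906  0.7034 -1.2123] rot/2pi: [-0.0616  0.229   0.0666] | mm 290.990770879334 deg 88.6788175448408
```

```bash
python3 -m pendant '[{"tx":0.2,"ty":0.1,"tz":-0.6,"rx":-0.061,"ry":0.229,"rz":0.067,"jaw":-1},{"tx":0.2,"ty":0.1,"tz":-0.6,"rx":-0.061,"ry":0.229,"rz":0.067,"jaw":-1},{"tx":0.2,"ty":0.1,"tz":-0.6,"rx":-0.061,"ry":0.229,"rz":0.067,"jaw":-1},{"tx":0.2,"ty":0.1,"tz":-0.6,"rx":-0.061,"ry":0.229,"rz":0.067,"jaw":-1},{"tx":0.2,"ty":0.1,"tz":-0.6,"rx":-0.061,"ry":0.229,"rz":0.067,"jaw":-1},{"tx":0.2,"ty":0.1,"tz":-0.6,"rx":-0.061,"ry":0.229,"rz":0.067,"jaw":-1}]' 
python3 - <<'E'
from h import *
delta([.564,-.0028,.12],RM)
E
```

```text
clock: 12.6
ee_pos: [0.5045, 0.1381, 0.2057]
tcp_rot: [-1.41, 0.698, -1.08]
contact_force: [-0.2, -0.1, -2.2]
opening: 0.0601
at [0.5045 0.1381 0.2057] t=12.6 open 0.0601 F [-0.2068 -0.0733 -2.2271] | shift/0.2: [ 0.657   0.5763 -0.0693] rot/2pi: [-0.025   0.0946  0.0284] | mm 175.32538218938222 deg 36.667766149315035
```

```bash
python3 -m pendant '[{"tx":0.657,"ty":0.576,"tz":-0.069,"rx":-0.025,"ry":0.095,"rz":0.028,"jaw":-1},{"tx":0.657,"ty":0.576,"tz":-0.069,"rx":-0.025,"ry":0.095,"rz":0.028,"jaw":-1},{"tx":0.657,"ty":0.576,"tz":-0.069,"rx":-0.025,"ry":0.095,"rz":0.028,"jaw":-1},{"tx":0.657,"ty":0.576,"tz":-0.069,"rx":-0.025,"ry":0.095,"rz":0.028,"jaw":-1},{"tx":0.657,"ty":0.576,"tz":-0.069,"rx":-0.025,"ry":0.095,"rz":0.028,"jaw":-1},{"tx":0.657,"ty":0.576,"tz":-0.069,"rx":-0.025,"ry":0.095,"rz":0.028,"jaw":-1},{"tx":0.657,"ty":0.576,"tz":-0.069,"rx":-0.025,"ry":0.095,"rz":0.028,"jaw":-1}]' 
python3 - <<'E'
from h import *
delta([.564,-.0028,.049],RM)
E
```

```text
clock: 13.3
ee_pos: [0.5652, -0.0008, 0.1208]
tcp_rot: [-1.128, 1.325, -1.332]
contact_force: [0.4, 0.0, -2.2]
opening: 0.0598
at [ 0.5652 -0.0008  0.1208] t=13.3 open 0.0598 F [ 0.3587  0.0383 -2.2025] | shift/0.2: [ 0.0097  0.3592 -0.0051] rot/2pi: [-0.0004  0.0011  0.0005] | mm 71.86567343561596 deg 0.4551048983416357
```

```bash
python3 -m pendant '[{"tx":0.01,"ty":0.16,"tz":-0.005,"rx":0,"ry":0.0011,"rz":0,"jaw":-1},{"tx":0.01,"ty":0.28,"tz":-0.005,"rx":0,"ry":0.0011,"rz":0,"jaw":-1},{"tx":0.01,"ty":0.34,"tz":-0.005,"rx":0,"ry":0.0011,"rz":0,"jaw":-1},{"tx":0.01,"ty":0.35,"tz":-0.005,"rx":0,"ry":0.0011,"rz":0,"jaw":-1},{"tx":0.01,"ty":0.355,"tz":-0.005,"rx":0,"ry":0.0011,"rz":0,"jaw":-1},{"tx":0.01,"ty":0.358,"tz":-0.005,"rx":0,"ry":0.0011,"rz":0,"jaw":-1},{"tx":0.01,"ty":0.36,"tz":-0.005,"rx":0,"ry":0.0011,"rz":0,"jaw":-1},{"tx":0.01,"ty":0.36,"tz":-0.005,"rx":0,"ry":0.0011,"rz":0,"jaw":-1}]'
```

```text
clock: 14.1
ee_pos: [0.565, -0.004, 0.0498]
tcp_rot: [-1.121, 1.331, -1.34]
contact_force: [-0.7, -0.4, -1.8]
opening: 0.0598
```

```bash
python3 -m pendant '[{"tx":0,"ty":0.004,"tz":0,"rx":0,"ry":0,"rz":0,"jaw":-1},{"tx":0,"ty":0.008,"tz":0,"rx":0,"ry":0,"rz":0,"jaw":-1},{"tx":0,"ty":0.008,"tz":0,"rx":0,"ry":0,"rz":0,"jaw":-1}]'
```

```text
clock: 14.4
ee_pos: [0.5652, -0.0041, 0.0492]
tcp_rot: [-1.12, 1.332, -1.339]
contact_force: [-3.9, 1.0, 14.3]
opening: 0.0601
```

```bash
python3 -m pendant '[{"tx":0,"ty":0,"tz":0,"rx":0,"ry":0,"rz":0,"jaw":0.4},{"tx":0,"ty":0,"tz":0,"rx":0,"ry":0,"rz":0,"jaw":0.7},{"tx":0,"ty":0,"tz":0,"rx":0,"ry":0,"rz":0,"jaw":0.7},{"tx":0,"ty":0,"tz":0,"rx":0,"ry":0,"rz":0,"jaw":0.7},{"tx":0,"ty":-0.1,"tz":0,"rx":0,"ry":0,"rz":0,"jaw":0.7},{"tx":0,"ty":-0.35,"tz":0,"rx":0,"ry":0,"rz":0,"jaw":1},{"tx":0.1,"ty":-0.6,"tz":0,"rx":0,"ry":0,"rz":0,"jaw":1},{"tx":0.3,"ty":-0.8,"tz":0,"rx":0,"ry":0,"rz":0,"jaw":1},{"tx":0.5,"ty":-0.95,"tz":-0.2,"rx":0,"ry":0,"rz":0,"jaw":1},{"tx":0.5,"ty":-1,"tz":-0.2,"rx":0,"ry":0,"rz":0,"jaw":1}]'
python3 -m pendant '[{"tx":0.2,"ty":-0.3,"tz":-0.1,"rx":0,"ry":0,"rz":0,"jaw":1},{"tx":0.2,"ty":-0.3,"tz":-0.1,"rx":0,"ry":0,"rz":0,"jaw":1},{"tx":0.2,"ty":-0.3,"tz":-0.1,"rx":0,"ry":0,"rz":0,"jaw":1},{"tx":0.2,"ty":-0.3,"tz":-0.1,"rx":0,"ry":0,"rz":0,"jaw":1}]'
python3 - <<'E'
from h import *
import pickle
s=sense();im=get_image('wrist');pickle.dump((s,im),open('w6.pkl','wb'));cv2.imwrite('pics/w6.png',im['img']);print(s['ee_pos'])
for d in search_frame('player_well',im)[:3]: w=toworld(im,d['location'],s);print(d['p'],w,proj(im,w,s))
E
```

```text
clock: 15.4
ee_pos: [0.5053, -0.0985, 0.2491]
tcp_rot: [-1.12, 1.335, -1.343]
contact_force: [0.1, 1.0, 0.2]
opening: 0.0879
clock: 15.8
ee_pos: [0.4807, -0.1303, 0.3075]
tcp_rot: [-1.121, 1.332, -1.339]
contact_force: [0.1, 0.8, -0.8]
opening: 0.0878
[ 0.4807 -0.1303  0.3075]
0.85 [ 0.4995 -0.2413  0.0509] [335.0863 140.7609]
```

View pics/w6.png

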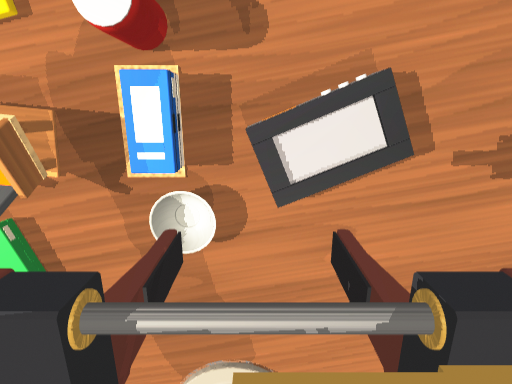

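```bash
python3 - <<'E'
from h import *
import pickle
s,im=pickle.load(open('w6.pkl','rb'))
hsv=cv2.cvtColor(im['img'],cv2.COLOR_BGR2HSV).astype(int)
roi=(240,55,425,215)
print(hsv[140,335],hsv[176,284],hsv[172,290],hsv[100,330],hsv[180,260])
T=cv2.medianBlur(((hsv[...,2]>140)&(hsv[...,1]<60)).astype(np.uint8),5)
T[:92,:]=0
mk=lambda z,a,b:(lambda x:[((B*[a,b,0])@Rz(x[2]).T+[x[0],x[1],z],1)])
D=cv2.medianBlur(((hsv[...,1]<110)&(hsv[...,2]<110)|(T>0)).astype(np.uint8),7)
for n,t,z,a,b in(('open',T,.05,.072,.142),('floor',T,.042,.072,.142),('body top',D,.05,.12,.2)):
    x,e=fit(im,s,t,mk(z,a,b),[.5,-.245,.29],[.02,.02,.1],roi);print(n,x,e)
    c=im['img'].copy() if n=='open' else c
    cv2.polylines(c,[np.round(hull(im,s,mk(z,a,b)(x)[0][0])*16).astype(int)],True,[(0,0,255),(0,255,0),(255,0,255)][z<.05 or (2 if a>.1 else 0)],1,shift=4)
cv2.imwrite('pics/f2.png',cv2.resize(c[55:215,240:425],None,fx=4,fy=3.6))
# side/scene check
E
```

```text
[ 14  14 241] [ 0  4 69] [ 12  23 191] [90  8 65] [ 12 164 205]
open [ 0.4995 -0.2342  0.2238] 0.009917417417417418
floor [ 0.4987 -0.2357  0.2175] 0.0038813813813813815
body top [ 0.4995 -0.2349  0.2175] 0.00768018018018018
```

View pics/f2.png

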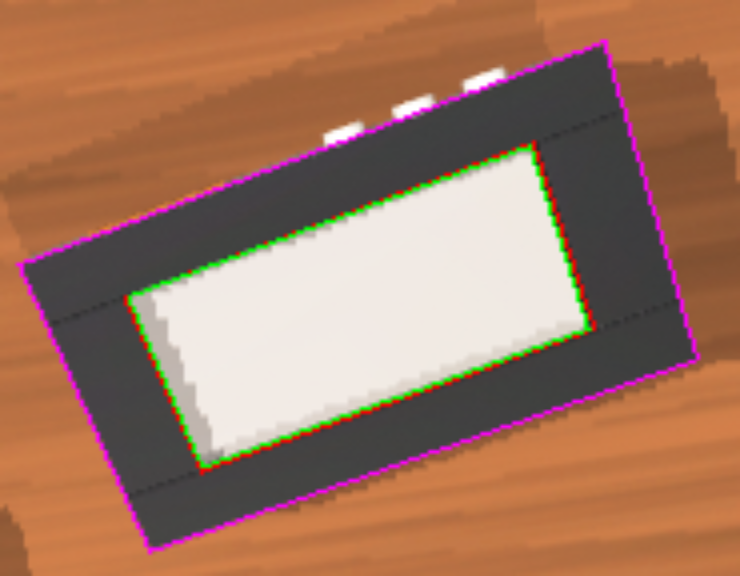

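Player at (0.4993, -0.2348), yaw 0.218; the outer outline and the well agree. Now the orange case.

```bash
cat >> h.py <<'E'
PL=np.array([.4993,-.2348,.042]);PY=.218
E
python3 - <<'E'
from h import *
delta(slot(0,.12),RG);delta([.529,.1564,.21],RG)
E
```

```text
at [ 0.4805 -0.1295  0.3065] t=15.9 open 0.0880 F [ 0.6022  0.0515 -0.4623] | shift/0.2: [-1.95    0.6412 -0.2038] rot/2pi: [ 0.0615 -0.2288 -0.067 ] | mm 412.5539590466513 deg 88.62594696782075
at [ 0.4805 -0.1295  0.3065] t=15.9 open 0.0880 F [ 0.6022  0.0515 -0.4623] | shift/0.2: [-1.4517  0.4777 -0.0059] rot/2pi: [ 0.0615 -0.2288 -0.067 ] | mm 305.6592684535334 deg 88.62594696782075
```

```bash
python3 -m pendant '[{"tx":-0.98,"ty":0.3,"tz":0,"rx":0,"ry":0,"rz":0,"jaw":1},{"tx":-0.98,"ty":0.3,"tz":0,"rx":0.061,"ry":-0.229,"rz":-0.067,"jaw":1},{"tx":-0.98,"ty":0.3,"tz":0,"rx":0.061,"ry":-0.229,"rz":-0.067,"jaw":1},{"tx":-0.98,"ty":0.3,"tz":0,"rx":0.061,"ry":-0.229,"rz":-0.067,"jaw":1},{"tx":-0.98,"ty":0.3,"tz":0,"rx":0.061,"ry":-0.229,"rz":-0.067,"jaw":1},{"tx":-0.98,"ty":0.3,"tz":0,"rx":0.061,"ry":-0.229,"rz":-0.067,"jaw":1},{"tx":-0.98,"ty":0.3,"tz":0,"rx":0.061,"ry":-0.229,"rz":-0.067,"jaw":1}]'
python3 - <<'E'
from h import *
delta(slot(0,.10),RG)
E
```

```text
clock: 16.6
ee_pos: [0.514, 0.064, 0.2455]
tcp_rot: [-1.491, 0.43, -0.955]
contact_force: [0.0, -0.2, -0.4]
opening: 0.0877
at [0.514  0.064  0.2455] t=16.6 open 0.0877 F [ 0.0378 -0.2306 -0.3727] | shift/0.2: [-0.8521  0.2359  0.5913] rot/2pi: [ 0.0259 -0.0942 -0.0279] | mm 212.73989735747963 deg 36.56626853327831
```

```bash
python3 -m pendant '[{"tx":-0.852,"ty":0,"tz":0.591,"rx":0.026,"ry":-0.094,"rz":-0.028,"jaw":1},{"tx":-0.852,"ty":0,"tz":0.591,"rx":0.026,"ry":-0.094,"rz":-0.028,"jaw":1},{"tx":-0.852,"ty":0,"tz":0.591,"rx":0.026,"ry":-0.094,"rz":-0.028,"jaw":1},{"tx":-0.852,"ty":0.236,"tz":0.591,"rx":0.026,"ry":-0.094,"rz":-0.028,"jaw":1},{"tx":-0.852,"ty":0.236,"tz":0.591,"rx":0.026,"ry":-0.094,"rz":-0.028,"jaw":1},{"tx":-0.852,"ty":0.236,"tz":0.591,"rx":0.026,"ry":-0.094,"rz":-0.028,"jaw":1},{"tx":-0.852,"ty":0.236,"tz":0.591,"rx":0.026,"ry":-0.094,"rz":-0.028,"jaw":1}]'
python3 - <<'E'
from h import *
delta(slot(0,.0055),RG)
s=sense();im=get_image('wrist');hsv=cv2.cvtColor(im['img'],cv2.COLOR_BGR2HSV)
cv2.imwrite('pics/w7.png',im['img'])
m=(hsv[...,0]<13)&(hsv[...,1]>215)&(hsv[...,2]>110)
n,l,st,c=cv2.connectedComponentsWithStats(cv2.medianBlur(m.astype(np.uint8),5));k=1+np.argsort(-st[1:,4])[:2];print(st[k],c[k])
ax=RG[:,0];ay=RG[:,2]
for a in(-.03,.03):
  for b in(-.065,.065): print(proj(im,slot(0,.015)+a*ax+b*ay,s))
E
```

```text
clock: 17.3
ee_pos: [0.5187, 0.2562, 0.1613]
tcp_rot: [-1.592, -0.196, -0.628]
contact_force: [0.6, -0.2, -0.5]
opening: 0.0877
at [0.5187 0.2562 0.1613] t=17.3 open 0.0877 F [ 0.5671 -0.2237 -0.4506] | shift/0.2: [-0.0156  0.4732  0.0104] rot/2pi: [ 0.0006 -0.0017  0.0001] | mm 94.70447199208725 deg 0.6536731085375961
[[359 131  19  45 614]
 [326 284  22  18 282]] [[367.9495 152.4886]
 [336.6986 294.273 ]]
[219.7325 273.6609]
[212.0461 123.1907]
[287.256  273.0035]
[290.4303 122.3453]
```

```bash
python3 - <<'E'
import cv2,numpy as np
h=cv2.cvtColor(cv2.imread('pics/w7.png'),cv2.COLOR_BGR2HSV)
print(h[200,[180,200,230,250,280,300,320]].tolist())
m=((h[...,0]<16)&(h[...,1]>190)&(h[...,2]>150)).astype(np.uint8);n,l,st,c=cv2.connectedComponentsWithStats(cv2.medianBlur(m,3));k=1+np.argsort(-st[1:,4])[:3];print(st[k])
for r in(140,160,180,220,235):
  row=h[r].astype(int);print(r,[(x,row[x].tolist()) for x in list(range(206,222,3))+list(range(282,298,3))])
E
```

```text
[[11, 166, 126], [13, 169, 149], [15, 243, 250], [25, 28, 252], [15, 244, 250], [24, 97, 253], [12, 168, 141]]
[[ 215  122   77  151 6666]
 [ 358  130   20   47  641]
 [ 326  283   23   19  291]]
140 [(206, [30, 9, 57]), (209, [30, 9, 58]), (212, [15, 9, 56]), (215, [12, 225, 168]), (218, [15, 238, 250]), (221, [15, 242, 250]), (282, [15, 243, 251]), (285, [15, 240, 251]), (288, [15, 240, 251]), (291, [14, 170, 177]), (294, [17, 124, 210]), (297, [17, 123, 209])]
160 [(206, [13, 167, 150]), (209, [18, 121, 191]), (212, [18, 124, 200]), (215, [17, 122, 205]), (218, [15, 244, 251]), (221, [15, 242, 250]), (282, [15, 239, 250]), (285, [15, 240, 251]), (288, [15, 241, 250]), (291, [17, 123, 209]), (294, [17, 123, 211]), (297, [17, 124, 210])]
180 [(206, [13, 173, 181]), (209, [17, 121, 191]), (212, [18, 124, 196]), (215, [20, 115, 239]), (218, [13, 243, 236]), (221, [15, 243, 250]), (282, [15, 242, 250]), (285, [15, 244, 250]), (288, [15, 244, 250]), (291, [24, 99, 252]), (294, [24, 100, 253]), (297, [24, 99, 253])]
220 [(206, [13, 169, 149]), (209, [13, 171, 149]), (212, [18, 124, 193]), (215, [18, 123, 187]), (218, [17, 124, 192]), (221, [15, 245, 250]), (282, [15, 243, 250]), (285, [15, 244, 250]), (288, [15, 248, 249]), (291, [24, 97, 253]), (294, [24, 94, 253]), (297, [24, 96, 253])]
235 [(206, [13, 170, 150]), (209, [13, 170, 150]), (212, [18, 122, 225]), (215, [17, 123, 189]), (218, [18, 123, 189]), (221, [14, 248, 241]), (282, [15, 247, 250]), (285, [15, 251, 250]), (288, [14, 244, 248]), (291, [25, 95, 253]), (294, [25, 95, 253]), (297, [25, 96, 253])]
```

```bash
python3 -m pendant '[{"tx":-0.01,"ty":0.22,"tz":0.01,"rx":0,"ry":-0.0017,"rz":0,"jaw":1},{"tx":-0.01,"ty":0.36,"tz":0.01,"rx":0,"ry":-0.0017,"rz":0,"jaw":1},{"tx":-0.01,"ty":0.45,"tz":0.01,"rx":0,"ry":-0.0017,"rz":0,"jaw":1},{"tx":-0.01,"ty":0.473,"tz":0.01,"rx":0,"ry":-0.0017,"rz":0,"jaw":1},{"tx":-0.01,"ty":0.473,"tz":0.01,"rx":0,"ry":-0.0017,"rz":0,"jaw":-1},{"tx":-0.01,"ty":0.473,"tz":0.01,"rx":0,"ry":-0.0017,"rz":0,"jaw":-1},{"tx":-0.01,"ty":0.473,"tz":0.01,"rx":0,"ry":-0.0017,"rz":0,"jaw":-1},{"tx":-0.01,"ty":0.473,"tz":0.01,"rx":0,"ry":-0.0017,"rz":0,"jaw":-1},{"tx":-0.01,"ty":0.473,"tz":0.01,"rx":0,"ry":-0.0017,"rz":0,"jaw":-1}]'
python3 - <<'E'
from h import *
delta(slot(0,.0055),RG)
E
python3 -m pendant '[{"tx":0,"ty":-0.05,"tz":0,"rx":0,"ry":0,"rz":0,"jaw":-1},{"tx":0,"ty":-0.2,"tz":0,"rx":0,"ry":0,"rz":0,"jaw":-1},{"tx":0,"ty":-0.4,"tz":0,"rx":0,"ry":0,"rz":0,"jaw":-1},{"tx":0,"ty":-0.6,"tz":0,"rx":0,"ry":0,"rz":0,"jaw":-1},{"tx":0,"ty":-0.8,"tz":0,"rx":0,"ry":0,"rz":0,"jaw":-1},{"tx":0,"ty":-0.8,"tz":0,"rx":0,"ry":0,"rz":0,"jaw":-1}]'
python3 - <<'E'
from h import *
for f in(0,1):delta(PL+[0,0,.12],down(PY,0,f))
print(sense()['joint_positions'])
E
```

```text
clock: 18.25
ee_pos: [0.5636, 0.2475, 0.0801]
tcp_rot: [-1.591, -0.205, -0.62]
contact_force: [-6.4, 0.3, 7.5]
opening: 0.0599
at [0.5636 0.2475 0.0801] t=18.2 open 0.0599 F [-6.4391  0.2612  7.4686] | shift/0.2: [-0.0096  0.0078 -0.0088] rot/2pi: [-0.0001 -0.0002  0.0002] | mm 3.028881882582983 deg 0.10679679940307475
clock: 18.85
ee_pos: [0.4858, 0.271, 0.222]
tcp_rot: [-1.584, -0.207, -0.62]
contact_force: [0.7, 0.4, -1.9]
opening: 0.0597
at [0.4858 0.271  0.222 ] t=18.9 open 0.0597 F [ 0.7343  0.3873 -1.8758] | shift/0.2: [ 0.4899  0.6098 -2.4246] rot/2pi: [ 0.0191 -0.0755  0.0823] | mm 509.5218558211344 deg 40.78785825227963
at [0.4858 0.271  0.222 ] t=18.9 open 0.0597 F [ 0.7343  0.3873 -1.8758] | shift/0.2: [ 0.4899  0.6098 -2.4246] rot/2pi: [-0.1107  0.4099  0.0257] | mm 509.5218558211344 deg 153.13596974556265
[-1.2396  0.1764  0.3806  2.1446  0.6549  0.7026 -1.6202]
```

```bash
python3 -m pendant '[{"tx":0.1,"ty":0,"tz":-1,"rx":0,"ry":0,"rz":0,"jaw":-1},{"tx":0.1,"ty":0,"tz":-1,"rx":0,"ry":0,"rz":0,"jaw":-1},{"tx":0.1,"ty":0,"tz":-1,"rx":0.019,"ry":-0.075,"rz":0.082,"jaw":-1},{"tx":0.1,"ty":0,"tz":-1,"rx":0.019,"ry":-0.075,"rz":0.082,"jaw":-1},{"tx":0.1,"ty":0,"tz":-1,"rx":0.019,"ry":-0.075,"rz":0.082,"jaw":-1},{"tx":0.1,"ty":0,"tz":-1,"rx":0.019,"ry":-0.075,"rz":0.082,"jaw":-1},{"tx":0.1,"ty":0,"tz":-1,"rx":0.019,"ry":-0.075,"rz":0.082,"jaw":-1},{"tx":0.1,"ty":0,"tz":-1,"rx":0.019,"ry":-0.075,"rz":0.082,"jaw":-1}]'
python3 - <<'E'
from h import *
delta(PL+[0,0,.11],down(PY))
print(sense()['joint_positions'])
E
```

```text
clock: 19.65
ee_pos: [0.4486, 0.0687, 0.2267]
tcp_rot: [-1.606, -0.164, -0.015]
contact_force: [-0.7, -1.0, -1.8]
opening: 0.0599
at [0.4486 0.0687 0.2267] t=19.6 open 0.0599 F [-0.6937 -1.0472 -1.8088] | shift/0.2: [ 0.063   0.4505 -1.5165] rot/2pi: [ 0.0081 -0.0196  0.0173] | mm 316.64244007884355 deg 9.865415978223611
[-1.0296  0.0316  0.7209  2.1742  0.0614  0.8447 -0.2539]
```

```bash
python3 -m pendant '[{"tx":0.03,"ty":0.1,"tz":-0.76,"rx":0,"ry":0,"rz":0,"jaw":-1},{"tx":0.03,"ty":0.1,"tz":-0.76,"rx":0,"ry":0,"rz":0,"jaw":-1},{"tx":0.03,"ty":0.1,"tz":-0.76,"rx":0,"ry":0,"rz":0,"jaw":-1}]'
python3 -m pendant '[{"tx":0.033,"ty":0.3,"tz":-0.756,"rx":0.0081,"ry":-0.0196,"rz":0.0173,"jaw":-1},{"tx":0.033,"ty":0.3,"tz":-0.756,"rx":0.0081,"ry":-0.0196,"rz":0.0173,"jaw":-1},{"tx":0.033,"ty":0.35,"tz":-0.756,"rx":0.0081,"ry":-0.0196,"rz":0.0173,"jaw":-1},{"tx":0.033,"ty":0.35,"tz":-0.756,"rx":0.0081,"ry":-0.0196,"rz":0.0173,"jaw":-1},{"tx":0.033,"ty":0.35,"tz":-0.756,"rx":0.0081,"ry":-0.0196,"rz":0.0173,"jaw":-1},{"tx":0.033,"ty":0.35,"tz":-0.756,"rx":0.0081,"ry":-0.0196,"rz":0.0173,"jaw":-1}]'
python3 - <<'E'
from h import *
delta(PL+[0,0,.022],down(PY))
s=sense();im=get_image('wrist');h=cv2.cvtColor(im['img'],cv2.COLOR_BGR2HSV);cv2.imwrite('pics/w8.png',im['img'])
m=((h[...,0]<18)&(h[...,1]>190)&(h[...,2]>140)).astype(np.uint8);n,l,st,c=cv2.connectedComponentsWithStats(cv2.medianBlur(m,3));k=1+np.argmax(st[1:,4]);print(st[k])
M=R.from_rotvec(s['tcp_rot']).as_matrix()
for y in(0,.0,):
  for a in(-.03,.03):
    for b in(-.065,.065): print(proj(im,s['ee_pos']+M@[a,-.008,b],s))
for r in range(st[k][1],st[k][1]+st[k][3],20): x=np.where(l[r]==k)[0];print(r,x.min(),x.max())
print(s['joint_positions'])
E
```

```text
clock: 19.95
ee_pos: [0.4707, -0.0799, 0.2147]
tcp_rot: [-1.608, -0.167, -0.019]
contact_force: [0.3, 0.7, -2.7]
opening: 0.0597
clock: 20.55
ee_pos: [0.4981, -0.2319, 0.1522]
tcp_rot: [-1.567, -0.167, 0.166]
contact_force: [0.0, 0.8, -2.5]
opening: 0.0597
at [ 0.4981 -0.2319  0.1522] t=20.6 open 0.0597 F [ 0.0101  0.8328 -2.5446] | shift/0.2: [ 0.0025  0.441  -0.0143] rot/2pi: [ 0.0004 -0.0009  0.0001] | mm 88.25048289384428 deg 0.3462688910876499
[  195   134   123   168 10738]
[205.6378 357.952 ]
[192.6106 135.6702]
[306.4884 357.9455]
[319.3911 135.6923]
[205.6378 357.952 ]
[192.6106 135.6702]
[306.4884 357.9455]
[319.3911 135.6923]
134 207 306
154 196 317
174 197 316
194 198 315
214 200 313
234 201 312
254 202 311
274 203 310
294 204 309
[-0.2781  0.4593  0.7802  1.9725 -0.4167  0.8734  0.9364]
```

View pics/w8.png

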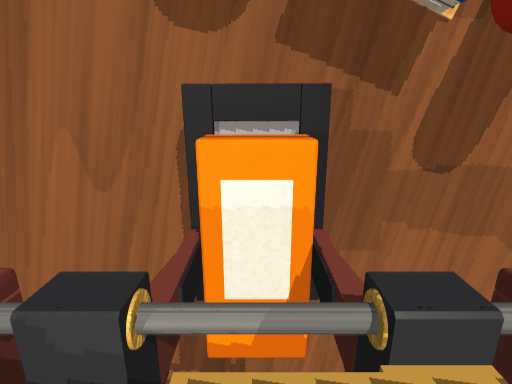

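```bash
python3 -m pendant '[{"tx":0.003,"ty":0.15,"tz":-0.014,"rx":0,"ry":-0.0009,"rz":0,"jaw":-1},{"tx":0.003,"ty":0.28,"tz":-0.014,"rx":0,"ry":-0.0009,"rz":0,"jaw":-1},{"tx":0.003,"ty":0.35,"tz":-0.014,"rx":0,"ry":-0.0009,"rz":0,"jaw":-1},{"tx":0.003,"ty":0.38,"tz":-0.014,"rx":0,"ry":-0.0009,"rz":0,"jaw":-1},{"tx":0.003,"ty":0.4,"tz":-0.014,"rx":0,"ry":-0.0009,"rz":0,"jaw":-1},{"tx":0.003,"ty":0.415,"tz":-0.014,"rx":0,"ry":-0.0009,"rz":0,"jaw":-1},{"tx":0.003,"ty":0.425,"tz":-0.014,"rx":0,"ry":-0.0009,"rz":0,"jaw":-1},{"tx":0.003,"ty":0.43,"tz":-0.014,"rx":0,"ry":-0.0009,"rz":0,"jaw":-1},{"tx":0.003,"ty":0.43,"tz":-0.014,"rx":0,"ry":-0.0009,"rz":0,"jaw":-1}]'
python3 - <<'E'
from h import *
delta(PL+[0,0,.022],down(PY))
E
```

```text
clock: 21.5
ee_pos: [0.5016, -0.233, 0.0678]
tcp_rot: [-1.566, -0.178, 0.171]
contact_force: [0.1, -0.5, -2.2]
opening: 0.06
at [ 0.5016 -0.233   0.0678] t=21.5 open 0.0600 F [ 0.1345 -0.4578 -2.2125] | shift/0.2: [-0.0132  0.019  -0.0061] rot/2pi: [0.0005 0.0007 0.0007] | mm 4.7854220956738915 deg 0.37732467937459085
```

```bash
python3 -m pendant '[{"tx":-0.012,"ty":0.005,"tz":-0.006,"rx":0,"ry":0,"rz":0.0005,"jaw":-1},{"tx":-0.012,"ty":0.012,"tz":-0.006,"rx":0,"ry":0,"rz":0.0005,"jaw":-1},{"tx":-0.012,"ty":0.015,"tz":-0.006,"rx":0,"ry":0,"rz":0.0005,"jaw":-1},{"tx":-0.012,"ty":0.018,"tz":-0.006,"rx":0,"ry":0,"rz":0.0005,"jaw":-1},{"tx":-0.012,"ty":0.018,"tz":-0.006,"rx":0,"ry":0,"rz":0.0005,"jaw":-1}]'
python3 - <<'E'
from h import *
delta(PL+[0,0,.022],down(PY))
E
```

```text
clock: 22.0
ee_pos: [0.4992, -0.2348, 0.0645]
tcp_rot: [-1.566, -0.175, 0.173]
contact_force: [-2.0, 1.3, 5.9]
opening: 0.06
at [ 0.4992 -0.2348  0.0645] t=22.0 open 0.0600 F [-1.9981  1.2878  5.9185] | shift/0.2: [ 0.0004  0.0025 -0.0001] rot/2pi: [0.0003 0.0006 0.0001] | mm 0.5139513394295853 deg 0.2637841889000696
```

```bash
python3 -m pendant '[{"tx":0,"ty":0.002,"tz":0,"rx":0,"ry":0,"rz":0,"jaw":0.4},{"tx":0,"ty":0,"tz":0,"rx":0,"ry":0,"rz":0,"jaw":0.7},{"tx":0,"ty":0,"tz":0,"rx":0,"ry":0,"rz":0,"jaw":0.7},{"tx":0,"ty":0,"tz":0,"rx":0,"ry":0,"rz":0,"jaw":0.7},{"tx":0,"ty":-0.1,"tz":0,"rx":0,"ry":0,"rz":0,"jaw":0.7},{"tx":0,"ty":-0.35,"tz":0,"rx":0,"ry":0,"rz":0,"jaw":1},{"tx":0,"ty":-0.6,"tz":0,"rx":0,"ry":0,"rz":0,"jaw":1},{"tx":0,"ty":-0.7,"tz":0,"rx":0,"ry":0,"rz":0,"jaw":1}]'
cat > chk.py <<'E'
from h import *
import sys
s=sense();im=get_image('wrist');h=cv2.cvtColor(im['img'],cv2.COLOR_BGR2HSV);cv2.imwrite('pics/%s.png'%sys.argv[1],im['img'])
m=((h[...,0]<18)&(h[...,1]>190)&(h[...,2]>140)).astype(np.uint8);n,l,st,c=cv2.connectedComponentsWithStats(cv2.medianBlur(m,3));k=1+np.argmax(st[1:,4]);print('orange bbox',st[k])
rows=[st[k][1]+i for i in(8,20,40,60)]
for r in rows: x=np.where(l[r]==k)[0];print(r,x.min(),x.max())
for zt in(.072,.08):
  for a in(-.03,.03):
    for b in(-.065,.065): print(zt,proj(im,np.array([PL[0],PL[1],zt])+Rz(PY)@[a,b,0],s))
E
python3 chk.py w9; python3 -c "
from h import *
BL=np.array([.5652,-.0041,.0492]);delta(BL+[0,0,.1],RM)"
```

```text
clock: 22.8
ee_pos: [0.5006, -0.2356, 0.208]
tcp_rot: [-1.568, -0.179, 0.169]
contact_force: [0.5, 0.7, 0.8]
opening: 0.0877
orange bbox [451   0  37  33 927]
8 455 486
20 452 480
at [ 0.5016 -0.2359  0.2094] t=22.9 open 0.0875 F [-0.1249 -1.3693  1.5183] | shift/0.2: [0.5629 0.2991 1.0627] rot/2pi: [-0.0006  0.3123  0.0017] | mm 247.83786372591675 deg 112.43757584312276Traceback (most recent call last):
  File "chk.py", line 6, in <module>
    for r in rows: x=np.where(l[r]==k)[0];print(r,x.min(),x.max())
                                                  ~~~~~^^
    return umr_minimum(a, axis, None, out, keepdims, initial, where)
ValueError: zero-size array to reduction operation minimum which has no identity
```

```bash
python3 - <<'E'
from h import *
s=sense();im=get_image('wrist')
h=cv2.cvtColor(im['img'],cv2.COLOR_BGR2HSV)
m=((h[...,0]<18)&(h[...,1]>205)&(h[...,2]>60)).astype(np.uint8);n,l,st,c=cv2.connectedComponentsWithStats(cv2.medianBlur(m,3))
for k in 1+np.argsort(-st[1:,4])[:4]:print(st[k],c[k])
print(h[200,[200,215,230,256,280,300]].tolist())
for zt in(.072,.08):
  for a in(-.03,.03):
    for b in(-.065,.065): print(zt,proj(im,np.array([PL[0],PL[1],zt])+Rz(PY)@[a,b,0],s))
E
```

```text
[449   0  40  37 956] [465.9833  16.7897]
[506  21   6   5  13] [508.3846  22.8462]
[500  19   2   5   8] [500.625  21.   ]
[479   8   2   4   6] [479.3333   9.1667]
[[165, 8, 64], [165, 8, 63], [23, 240, 255], [0, 0, 255], [23, 239, 255], [150, 12, 63]]
0.072 [224.6768 246.7879]
0.072 [220.9584 119.4376]
0.072 [281.5788 246.7847]
0.072 [285.4538 119.6703]
0.08 [223.9556 250.2413]
0.08 [220.0342 119.8024]
0.08 [282.2562 250.2321]
0.08 [286.3322 120.0408]
```

```bash
python3 - <<'E'
from h import *
h=cv2.cvtColor(cv2.imread('pics/w9.png'),cv2.COLOR_BGR2HSV)
m=((h[...,0]<28)&(h[...,1]>195)&(h[...,2]>180)).astype(np.uint8);n,l,st,c=cv2.connectedComponentsWithStats(m)
k=1+np.argmax(st[1:,4]);print(st[k])
for r in(125,140,160,180,200,220,240):
    x=np.where(l[r]==k)[0];print(r,x.min() if len(x) else 0,x.max() if len(x) else 0)
E
python3 -m pendant '[{"tx":0.3,"ty":0,"tz":0.53,"rx":0,"ry":0.312,"rz":0,"jaw":1},{"tx":0.3,"ty":0,"tz":0.53,"rx":0,"ry":0.312,"rz":0,"jaw":1},{"tx":0.3,"ty":0,"tz":0.53,"rx":0,"ry":0.312,"rz":0,"jaw":1},{"tx":0.3,"ty":0,"tz":0.53,"rx":0,"ry":0.312,"rz":0,"jaw":1},{"tx":0.3,"ty":0,"tz":0.53,"rx":0,"ry":0.312,"rz":0,"jaw":1},{"tx":0.3,"ty":0,"tz":0.53,"rx":0,"ry":0.312,"rz":0,"jaw":1},{"tx":0.3,"ty":0,"tz":0.53,"rx":0,"ry":0.312,"rz":0,"jaw":1}]'; python3 -c "
from h import *
BL=np.array([.5652,-.0041,.0492]);delta(BL+[0,0,.1],RM);delta(BL+[0,0,.1],down(MY+np.pi/2));print(sense()['joint_positions'])"
```

```text
[ 223  122   64  127 4636]
125 223 285
140 224 285
160 224 284
180 225 284
200 225 283
220 226 283
240 227 282
clock: 23.6
ee_pos: [0.5336, -0.1172, 0.2024]
tcp_rot: [-1.474, 0.648, -0.649]
contact_force: [0.5, 0.3, -0.6]
opening: 0.0878
at [ 0.5336 -0.1172  0.2024] t=23.6 open 0.0878 F [ 0.5496  0.2541 -0.598 ] | shift/0.2: [-0.3113  0.2643  0.4988] rot/2pi: [0.0002 0.1449 0.0004] | mm 128.92186567950006 deg 52.180059323878446
at [ 0.5336 -0.1172  0.2024] t=23.6 open 0.0878 F [ 0.5496  0.2541 -0.598 ] | shift/0.2: [-0.3113  0.2643  0.4988] rot/2pi: [ 0.0005 -0.3551 -0.0003] | mm 128.92186567950006 deg 127.82019657817861
[-0.7185  0.5052  1.1107  1.9424 -0.5288  1.0253 -0.1988]
```

The orange case's image size matches a top at 0.072 m, so it is home, and it is within about 2 mm in x and y. Next I'll pick up blue from the pile.

```bash
python3 -m pendant '[{"tx":-0.311,"ty":0.26,"tz":0.5,"rx":0,"ry":0.145,"rz":0,"jaw":1},{"tx":-0.311,"ty":0.26,"tz":0.5,"rx":0,"ry":0.145,"rz":0,"jaw":1},{"tx":-0.311,"ty":0.26,"tz":0.5,"rx":0,"ry":0.145,"rz":0,"jaw":1},{"tx":-0.311,"ty":0.26,"tz":0.5,"rx":0,"ry":0.145,"rz":0,"jaw":1},{"tx":-0.311,"ty":0.26,"tz":0.5,"rx":0,"ry":0.145,"rz":0,"jaw":1},{"tx":-0.311,"ty":0.26,"tz":0.5,"rx":0,"ry":0.145,"rz":0,"jaw":1},{"tx":-0.311,"ty":0.26,"tz":0.5,"rx":0,"ry":0.145,"rz":0,"jaw":1},{"tx":-0.311,"ty":0.26,"tz":0.5,"rx":0,"ry":0.145,"rz":0,"jaw":1}]'; python3 - <<'E'
from h import *
BL=np.array([.5652,-.0041,.0492]);delta(BL,RM);print(sense()['joint_positions'])
s=sense();im=get_image('wrist');h=cv2.cvtColor(im['img'],cv2.COLOR_BGR2HSV)
m=((h[...,0]>98)&(h[...,0]<130)&(h[...,1]>120)&(h[...,2]>60)).astype(np.uint8);n,l,st,c=cv2.connectedComponentsWithStats(m);k=1+np.argmax(st[1:,4]);print(st[k])
for r in(110,160,200,230):
    x=np.where(l[r]==k)[0];print(r,x.min() if len(x) else 0,x.max() if len(x) else 0)
C=np.array([BL[0],BL[1],.063])
for a in(-.03,.03):
    for b in(-.065,.065): print(proj(im,C+RM@[a,0,b],s))
E
```

```text
clock: 24.4
ee_pos: [0.565, -0.0044, 0.1504]
tcp_rot: [-1.131, 1.326, -1.33]
contact_force: [-0.1, 0.7, -0.4]
opening: 0.088
at [ 0.565  -0.0044  0.1504] t=24.4 open 0.0880 F [-0.0569  0.6566 -0.3809] | shift/0.2: [-0.0036  0.5062  0.0006] rot/2pi: [-0.      0.0014  0.0006] | mm 101.2457272942335 deg 0.5294867724518478
[-0.9364  0.7605  1.2485  1.9481 -0.8306  1.0796 -1.0535]
[ 219  126   76  149 6623]
110 0 0
160 220 293
200 221 291
230 221 289
[221.3592 274.4222]
[217.3264 125.6095]
[288.2129 274.8028]
[294.6175 126.2844]
```

```bash
python3 -m pendant '[{"tx":-0.002,"ty":0.22,"tz":0,"rx":0,"ry":0.0014,"rz":0,"jaw":1},{"tx":-0.002,"ty":0.4,"tz":0,"rx":0,"ry":0.0014,"rz":0,"jaw":1},{"tx":-0.002,"ty":0.49,"tz":0,"rx":0,"ry":0.0014,"rz":0,"jaw":1},{"tx":-0.002,"ty":0.506,"tz":0,"rx":0,"ry":0.0014,"rz":0,"jaw":1},{"tx":-0.002,"ty":0.506,"tz":0,"rx":0,"ry":0.0014,"rz":0,"jaw":-1},{"tx":-0.002,"ty":0.506,"tz":0,"rx":0,"ry":0.0014,"rz":0,"jaw":-1},{"tx":-0.002,"ty":0.506,"tz":0,"rx":0,"ry":0.0014,"rz":0,"jaw":-1},{"tx":-0.002,"ty":0.506,"tz":0,"rx":0,"ry":0.0014,"rz":0,"jaw":-1},{"tx":-0.002,"ty":0.506,"tz":0,"rx":0,"ry":0.0014,"rz":0,"jaw":-1}]'
python3 -m pendant '[{"tx":0,"ty":-0.05,"tz":0,"rx":0,"ry":0,"rz":0,"jaw":-1},{"tx":0,"ty":-0.25,"tz":0,"rx":0,"ry":0,"rz":0,"jaw":-1},{"tx":0,"ty":-0.5,"tz":0,"rx":0,"ry":0,"rz":0,"jaw":-1},{"tx":0,"ty":-0.75,"tz":0,"rx":0,"ry":0,"rz":0,"jaw":-1},{"tx":0,"ty":-0.95,"tz":0,"rx":0,"ry":0,"rz":0,"jaw":-1}]'
python3 - <<'E'
from h import *
delta(slot(0,.10),RG)
E
```

```text
clock: 25.35
ee_pos: [0.5663, -0.0041, 0.0512]
tcp_rot: [-1.122, 1.332, -1.338]
contact_force: [-1.1, 1.5, 6.1]
opening: 0.0596
clock: 25.85
ee_pos: [0.5653, -0.0041, 0.2432]
tcp_rot: [-1.122, 1.333, -1.339]
contact_force: [0.3, 0.2, -1.9]
opening: 0.0596
at [ 0.5653 -0.0041  0.2432] t=25.9 open 0.0596 F [ 0.307   0.1709 -1.8815] | shift/0.2: [-1.2522  0.4138 -0.4679] rot/2pi: [ 0.0614 -0.2292 -0.0669] | mm 279.8718400040325 deg 88.75915035190737
```

```bash
python3 -m pendant '[{"tx":-0.75,"ty":0,"tz":-0.3,"rx":0.061,"ry":-0.229,"rz":-0.067,"jaw":-1},{"tx":-0.75,"ty":0,"tz":-0.3,"rx":0.061,"ry":-0.229,"rz":-0.067,"jaw":-1},{"tx":-0.75,"ty":0,"tz":-0.3,"rx":0.061,"ry":-0.229,"rz":-0.067,"jaw":-1},{"tx":-0.75,"ty":0,"tz":-0.3,"rx":0.061,"ry":-0.229,"rz":-0.067,"jaw":-1},{"tx":-0.75,"ty":0,"tz":-0.3,"rx":0.061,"ry":-0.229,"rz":-0.067,"jaw":-1},{"tx":-0.75,"ty":0,"tz":-0.3,"rx":0.061,"ry":-0.229,"rz":-0.067,"jaw":-1},{"tx":-0.75,"ty":0,"tz":-0.3,"rx":0.061,"ry":-0.229,"rz":-0.067,"jaw":-1},{"tx":-0.75,"ty":0,"tz":-0.3,"rx":0.061,"ry":-0.229,"rz":-0.067,"jaw":-1}]'
python3 - <<'E'
from h import *
delta(slot(0,.12),RG);print(sense()['joint_positions'])
E
```

```text
clock: 26.65
ee_pos: [0.5317, 0.1546, 0.2397]
tcp_rot: [-1.553, 0.135, -0.804]
contact_force: [-0.6, -0.9, -2.3]
opening: 0.0599
at [0.5317 0.1546 0.2397] t=26.6 open 0.0599 F [-0.6185 -0.8607 -2.3002] | shift/0.2: [-0.5018  0.1478  0.3526] rot/2pi: [ 0.0139 -0.0505 -0.0152] | mm 126.16908798662557 deg 19.62246590344477
[-1.6993  0.4687  1.4258  2.1186 -0.2717  0.6542 -0.7762]
```

```bash
python3 -m pendant '[{"tx":-0.2,"ty":0.0,"tz":0.15,"rx":0.014,"ry":-0.05,"rz":-0.015,"jaw":-1},{"tx":-0.4,"ty":0.0,"tz":0.3,"rx":0.014,"ry":-0.05,"rz":-0.015,"jaw":-1},{"tx":-0.5,"ty":0.0,"tz":0.353,"rx":0.014,"ry":-0.05,"rz":-0.015,"jaw":-1},{"tx":-0.5,"ty":0.148,"tz":0.353,"rx":0.014,"ry":-0.05,"rz":-0.015,"jaw":-1},{"tx":-0.5,"ty":0.148,"tz":0.353,"rx":0.014,"ry":-0.05,"rz":-0.015,"jaw":-1},{"tx":-0.5,"ty":0.148,"tz":0.353,"rx":0.014,"ry":-0.05,"rz":-0.015,"jaw":-1}]'
python3 - <<'E'
from h import *
delta(slot(0,.03),RG);s=sense();print(s['joint_positions'])
im=get_image('wrist');h=cv2.cvtColor(im['img'],cv2.COLOR_BGR2HSV);cv2.imwrite('pics/w10.png',im['img'])
m=((h[...,0]>98)&(h[...,0]<130)&(h[...,1]>120)&(h[...,2]>60)).astype(np.uint8);n,l,st,c=cv2.connectedComponentsWithStats(m);k=1+np.argmax(st[1:,4]);print(st[k])
M=R.from_rotvec(s['tcp_rot']).as_matrix()
for a in(-.03,.03):
    for b in(-.065,.065): print(proj(im,s['ee_pos']+M@[a,-.012,b],s))
E
```

```text
clock: 27.25
ee_pos: [0.5087, 0.2595, 0.1777]
tcp_rot: [-1.59, -0.193, -0.627]
contact_force: [1.0, -0.3, -2.0]
opening: 0.06
at [0.5087 0.2595 0.1777] t=27.2 open 0.0600 F [ 1.0313 -0.337  -2.0499] | shift/0.2: [-0.0101  0.4483  0.0071] rot/2pi: [ 0.0004 -0.0019 -0.0003] | mm 89.69647436900979 deg 0.7004185640781395
[-1.7743  0.5698  1.2374  2.1855 -0.2773  0.4336 -0.7302]
[  193   137   127   166 10978]
[204.5598 363.8454]
[190.9267 136.8163]
[307.6665 363.8322]
[321.2563 136.8507]
```

```bash
python3 -m pendant '[{"tx":0.003,"ty":0.15,"tz":0.007,"rx":0,"ry":-0.0019,"rz":0,"jaw":-1},{"tx":0.003,"ty":0.3,"tz":0.007,"rx":0,"ry":-0.0019,"rz":0,"jaw":-1},{"tx":0.003,"ty":0.42,"tz":0.007,"rx":0,"ry":-0.0019,"rz":0,"jaw":-1},{"tx":0.003,"ty":0.5,"tz":0.007,"rx":0,"ry":-0.0019,"rz":0,"jaw":-1},{"tx":0.003,"ty":0.54,"tz":0.007,"rx":0,"ry":-0.0019,"rz":0,"jaw":-1},{"tx":0.003,"ty":0.555,"tz":0.007,"rx":0,"ry":-0.0019,"rz":0,"jaw":-1},{"tx":0.003,"ty":0.555,"tz":0.007,"rx":0,"ry":-0.0019,"rz":0,"jaw":-1}]'
python3 - <<'E'
from h import *
delta(slot(0,.0025),RG)
E
```

```text
clock: 28.0
ee_pos: [0.5633, 0.2476, 0.0822]
tcp_rot: [-1.593, -0.205, -0.617]
contact_force: [0.7, 0.5, -1.8]
opening: 0.0599
at [0.5633 0.2476 0.0822] t=28.0 open 0.0599 F [ 0.668   0.5135 -1.8115] | shift/0.2: [-0.0135  0.0327 -0.0088] rot/2pi: [ 0.      0.0003 -0.0001] | mm 7.2905432052001835 deg 0.12018848877457791
```

```bash
python3 -m pendant '[{"tx":-0.003,"ty":0.01,"tz":-0.008,"rx":0,"ry":0,"rz":0,"jaw":-1},{"tx":-0.003,"ty":0.017,"tz":-0.008,"rx":0,"ry":0,"rz":0,"jaw":-1},{"tx":-0.003,"ty":0.022,"tz":-0.008,"rx":0,"ry":0,"rz":0,"jaw":-1},{"tx":-0.003,"ty":0.026,"tz":-0.008,"rx":0,"ry":0,"rz":0,"jaw":-1},{"tx":-0.003,"ty":0.026,"tz":-0.008,"rx":0,"ry":0,"rz":0,"jaw":-1}]'
python3 - <<'E'
from h import *
delta(slot(0,.0025),RG)
E
```

```text
clock: 28.5
ee_pos: [0.5644, 0.2458, 0.0767]
tcp_rot: [-1.593, -0.205, -0.615]
contact_force: [-1.2, -0.1, -0.9]
opening: 0.0598
at [0.5644 0.2458 0.0767] t=28.5 open 0.0598 F [-1.2176 -0.1225 -0.8613] | shift/0.2: [-0.0067  0.0049 -0.0015] rot/2pi: [ 0.      0.0005 -0.0002] | mm 1.6802362518410128 deg 0.18258275613496303
```

```bash
python3 -m pendant '[{"tx":0,"ty":0.004,"tz":0,"rx":0,"ry":0,"rz":0,"jaw":-1},{"tx":0,"ty":0.008,"tz":0,"rx":0,"ry":0,"rz":0,"jaw":-1},{"tx":0,"ty":0.008,"tz":0,"rx":0,"ry":0,"rz":0,"jaw":-1}]'
```

```text
clock: 28.8
ee_pos: [0.5648, 0.2456, 0.0758]
tcp_rot: [-1.593, -0.205, -0.615]
contact_force: [-11.1, 0.0, 14.9]
opening: 0.0596
```

```bash
python3 -m pendant '[{"tx":0,"ty":0.002,"tz":0,"rx":0,"ry":0,"rz":0,"jaw":0.4},{"tx":0,"ty":0,"tz":0,"rx":0,"ry":0,"rz":0,"jaw":0.7},{"tx":0,"ty":0,"tz":0,"rx":0,"ry":0,"rz":0,"jaw":0.7},{"tx":0,"ty":0,"tz":0,"rx":0,"ry":0,"rz":0,"jaw":0.7},{"tx":0,"ty":-0.1,"tz":0,"rx":0,"ry":0,"rz":0,"jaw":0.7},{"tx":0,"ty":-0.3,"tz":0,"rx":0,"ry":0,"rz":0,"jaw":1},{"tx":0,"ty":-0.5,"tz":0,"rx":0,"ry":0,"rz":0,"jaw":1},{"tx":0,"ty":-0.5,"tz":0,"rx":0,"ry":0,"rz":0,"jaw":1}]'
cat > chk2.py <<'E'
from h import *
import sys
s=sense();im=get_image('wrist');h=cv2.cvtColor(im['img'],cv2.COLOR_BGR2HSV);cv2.imwrite('pics/%s.png'%sys.argv[1],im['img'])
m=((h[...,0]>98)&(h[...,0]<130)&(h[...,1]>120)&(h[...,2]>60)).astype(np.uint8);n,l,st,c=cv2.connectedComponentsWithStats(m);k=1+np.argmax(st[1:,4]);print('blue',st[k])
for r in(130,150,170,200,220): x=np.where(l[r]==k)[0];print(r,x.min(),x.max())
for a in(-.03,.03):
  for b in(-.065,.065): print(proj(im,slot(0,.015)+a*RG[:,0]+b*RG[:,2],s))
E
python3 chk2.py w11
python3 -c "
from h import *
delta([.5641,-.0029,.16],RM);print(sense()['joint_positions'])"
```

```text
clock: 29.6
ee_pos: [0.5164, 0.2622, 0.1646]
tcp_rot: [-1.589, -0.21, -0.614]
contact_force: [0.3, 0.6, -0.5]
opening: 0.0875
blue [ 219  132   75  146 6391]
at [0.5167 0.2611 0.1632] t=29.6 open 0.0877 F [ 0.3612 -0.3264 -0.9329] | shift/0.2: [ 0.4869  0.2983 -1.2136] rot/2pi: [-0.0616  0.2295  0.0673] | mm 268.2526523820956 deg 88.91318235582048
[-1.7206  0.5847  1.1812  2.1851 -0.3014  0.3952 -0.6992]Traceback (most recent call last):
  File "chk2.py", line 5, in <module>
    for r in(130,150,170,200,220): x=np.where(l[r]==k)[0];print(r,x.min(),x.max())
                                                                  ~~~~~^^
    return umr_minimum(a, axis, None, out, keepdims, initial, where)
ValueError: zero-size array to reduction operation minimum which has no identity
```

```bash
sed -i 's/(130,150,/(140,150,/' chk2.py; python3 chk2.py w11
python3 -m pendant '[{"tx":0.1,"ty":-0.35,"tz":-0.1,"rx":0,"ry":0,"rz":0,"jaw":1},{"tx":0.2,"ty":-0.35,"tz":-0.6,"rx":-0.061,"ry":0.229,"rz":0.067,"jaw":1},{"tx":0.2,"ty":-0.35,"tz":-0.6,"rx":-0.061,"ry":0.229,"rz":0.067,"jaw":1},{"tx":0.2,"ty":-0.35,"tz":-0.6,"rx":-0.061,"ry":0.229,"rz":0.067,"jaw":1},{"tx":0.2,"ty":-0.35,"tz":-0.6,"rx":-0.061,"ry":0.229,"rz":0.067,"jaw":1},{"tx":0.2,"ty":-0.35,"tz":-0.6,"rx":-0.061,"ry":0.229,"rz":0.067,"jaw":1},{"tx":0.2,"ty":-0.35,"tz":-0.6,"rx":-0.061,"ry":0.229,"rz":0.067,"jaw":1}]'
python3 - <<'E'
from h import *
delta([.5641,-.0029,.14],RM);print(sense()['joint_positions'])
E
```

```text
blue [ 219  131   76  147 6513]
140 219 293
150 220 293
170 221 292
200 222 291
220 222 290
[221.2511 276.2767]
[216.6883 128.645 ]
[287.7782 276.5695]
[293.4317 129.0467]
clock: 30.4
ee_pos: [0.4855, 0.1426, 0.2422]
tcp_rot: [-1.433, 0.62, -1.037]
contact_force: [0.4, -1.1, 0.8]
opening: 0.0877
at [0.4855 0.1426 0.2422] t=30.4 open 0.0877 F [ 0.4118 -1.0848  0.8058] | shift/0.2: [ 0.6844  0.6867 -0.0681] rot/2pi: [-0.0279  0.1068  0.0308] | mm 194.38097144702985 deg 41.27577840859533
[-1.655   0.2952  1.3175  2.0925 -0.0884  0.8405 -1.3787]
```

```bash
python3 -m pendant '[{"tx":0.684,"ty":0.687,"tz":-0.068,"rx":-0.028,"ry":0.107,"rz":0.031,"jaw":1},{"tx":0.684,"ty":0.687,"tz":-0.068,"rx":-0.028,"ry":0.107,"rz":0.031,"jaw":1},{"tx":0.684,"ty":0.687,"tz":-0.068,"rx":-0.028,"ry":0.107,"rz":0.031,"jaw":1},{"tx":0.684,"ty":0.687,"tz":-0.068,"rx":-0.028,"ry":0.107,"rz":0.031,"jaw":1},{"tx":0.684,"ty":0.687,"tz":-0.068,"rx":-0.028,"ry":0.107,"rz":0.031,"jaw":1},{"tx":0.684,"ty":0.687,"tz":-0.068,"rx":-0.028,"ry":0.107,"rz":0.031,"jaw":1},{"tx":0.684,"ty":0.687,"tz":-0.068,"rx":-0.028,"ry":0.107,"rz":0.031,"jaw":1}]'; python3 - <<'E'
from h import *
W=np.array([.5641,-.0029,.019]);delta(W,RM);print(sense()['joint_positions'])
s=sense();im=get_image('wrist');h=cv2.cvtColor(im['img'],cv2.COLOR_BGR2HSV);cv2.imwrite('pics/w12.png',im['img'])
m=((h[...,1]<70)&(h[...,2]>100)).astype(np.uint8);n,l,st,c=cv2.connectedComponentsWithStats(m);k=l[170,256];print(st[k],c[k])
for r in(150,170,200,220):
    x=np.where(l[r]==k)[0];print(r,x.min() if len(x) else 0,x.max() if len(x) else 0)
C=np.array([W[0],W[1],.033])
for a in(-.03,.03):
    for b in(-.065,.065): print(proj(im,C+RM@[a,0,b],s))
E
```

```text
clock: 31.1
ee_pos: [0.5651, -0.0074, 0.1396]
tcp_rot: [-1.125, 1.334, -1.339]
contact_force: [0.9, 0.3, -0.9]
opening: 0.0876
at [ 0.5651 -0.0074  0.1396] t=31.1 open 0.0876 F [ 0.8771  0.3094 -0.8978] | shift/0.2: [-0.024   0.6027 -0.0089] rot/2pi: [-0.     -0.0006  0.0007] | mm 120.65497708492607 deg 0.32828005731557797
[-0.7971  0.5883  0.9616  1.9499 -0.6018  0.9224 -1.2753]
[ 216  125   71  140 9218] [251.2226 193.3258]
150 217 285
170 218 285
200 219 284
220 219 283
[220.2438 266.0741]
[214.4446 127.168 ]
[282.7578 265.7308]
[286.0037 126.8884]
```

```bash
python3 -m pendant '[{"tx":-0.022,"ty":0.23,"tz":-0.004,"rx":0,"ry":0,"rz":0,"jaw":1},{"tx":-0.022,"ty":0.45,"tz":-0.004,"rx":0,"ry":0,"rz":0,"jaw":1},{"tx":-0.022,"ty":0.57,"tz":-0.004,"rx":0,"ry":0,"rz":0,"jaw":1},{"tx":-0.022,"ty":0.603,"tz":-0.004,"rx":0,"ry":0,"rz":0,"jaw":1},{"tx":-0.022,"ty":0.603,"tz":-0.004,"rx":0,"ry":0,"rz":0,"jaw":-1},{"tx":-0.022,"ty":0.603,"tz":-0.004,"rx":0,"ry":0,"rz":0,"jaw":-1},{"tx":-0.022,"ty":0.603,"tz":-0.004,"rx":0,"ry":0,"rz":0,"jaw":-1},{"tx":-0.022,"ty":0.603,"tz":-0.004,"rx":0,"ry":0,"rz":0,"jaw":-1},{"tx":-0.022,"ty":0.603,"tz":-0.004,"rx":0,"ry":0,"rz":0,"jaw":-1}]'
python3 -m pendant '[{"tx":0,"ty":-0.05,"tz":0,"rx":0,"ry":0,"rz":0,"jaw":-1},{"tx":0,"ty":-0.25,"tz":0,"rx":0,"ry":0,"rz":0,"jaw":-1},{"tx":0,"ty":-0.5,"tz":0,"rx":0,"ry":0,"rz":0,"jaw":-1},{"tx":0,"ty":-0.75,"tz":0,"rx":0,"ry":0,"rz":0,"jaw":-1},{"tx":0,"ty":-1,"tz":0,"rx":0,"ry":0,"rz":0,"jaw":-1},{"tx":0,"ty":-1,"tz":0,"rx":0,"ry":0,"rz":0,"jaw":-1}]'
python3 -m pendant '[{"tx":-0.75,"ty":-0.15,"tz":-0.3,"rx":0.061,"ry":-0.229,"rz":-0.067,"jaw":-1},{"tx":-0.75,"ty":-0.15,"tz":-0.3,"rx":0.061,"ry":-0.229,"rz":-0.067,"jaw":-1},{"tx":-0.75,"ty":-0.15,"tz":-0.3,"rx":0.061,"ry":-0.229,"rz":-0.067,"jaw":-1},{"tx":-0.75,"ty":-0.15,"tz":-0.3,"rx":0.061,"ry":-0.229,"rz":-0.067,"jaw":-1},{"tx":-0.75,"ty":-0.15,"tz":-0.3,"rx":0.061,"ry":-0.229,"rz":-0.067,"jaw":-1},{"tx":-0.75,"ty":-0.15,"tz":-0.3,"rx":0.061,"ry":-0.229,"rz":-0.067,"jaw":-1},{"tx":-0.75,"ty":-0.15,"tz":-0.3,"rx":0.061,"ry":-0.229,"rz":-0.067,"jaw":-1},{"tx":-0.75,"ty":-0.15,"tz":-0.3,"rx":0.061,"ry":-0.229,"rz":-0.067,"jaw":-1}]'
python3 - <<'E'
from h import *
delta(slot(1,.10),RG);print(sense()['joint_positions'])
E
```

```text
clock: 32.05
ee_pos: [0.5663, 0.0016, 0.0219]
tcp_rot: [-1.126, 1.325, -1.333]
contact_force: [-1.1, -1.0, 8.2]
opening: 0.0598
clock: 32.65
ee_pos: [0.5684, 0.0016, 0.2271]
tcp_rot: [-1.118, 1.321, -1.335]
contact_force: [-0.6, -0.8, -1.1]
opening: 0.0599
clock: 33.45
ee_pos: [0.5293, 0.1608, 0.2494]
tcp_rot: [-1.553, 0.127, -0.796]
contact_force: [0.5, -0.9, -0.9]
opening: 0.06
at [0.5293 0.1608 0.2494] t=33.5 open 0.0600 F [ 0.4791 -0.9303 -0.8552] | shift/0.2: [-0.4968  0.1536  0.3295] rot/2pi: [ 0.0132 -0.049  -0.0153] | mm 123.12594759405619 deg 19.089595485511747
[-1.6331  0.2531  1.1953  2.1061  0.15    0.6818 -1.1791]
```

```bash
python3 -m pendant '[{"tx":-0.2,"ty":0.0,"tz":0.15,"rx":0.013,"ry":-0.049,"rz":-0.015,"jaw":-1},{"tx":-0.4,"ty":0.0,"tz":0.3,"rx":0.013,"ry":-0.049,"rz":-0.015,"jaw":-1},{"tx":-0.497,"ty":0.0,"tz":0.33,"rx":0.013,"ry":-0.049,"rz":-0.015,"jaw":-1},{"tx":-0.497,"ty":0.154,"tz":0.33,"rx":0.013,"ry":-0.049,"rz":-0.015,"jaw":-1},{"tx":-0.497,"ty":0.154,"tz":0.33,"rx":0.013,"ry":-0.049,"rz":-0.015,"jaw":-1},{"tx":-0.497,"ty":0.154,"tz":0.33,"rx":0.013,"ry":-0.049,"rz":-0.015,"jaw":-1},{"tx":-0.497,"ty":0.154,"tz":0.33,"rx":0.013,"ry":-0.049,"rz":-0.015,"jaw":-1}]'
python3 - <<'E'
from h import *
delta(slot(1,.015),RG);s=sense();print(s['joint_positions'])
im=get_image('wrist');h=cv2.cvtColor(im['img'],cv2.COLOR_BGR2HSV);cv2.imwrite('pics/w13.png',im['img'])
m=((h[...,1]<70)&(h[...,2]>100)).astype(np.uint8);n,l,st,c=cv2.connectedComponentsWithStats(m);k=l[190,256];print(st[k],c[k])
for r in(150,170,200,220): x=np.where(l[r]==k)[0];print(r,x.min() if len(x) else 0,x.max() if len(x) else 0)
M=R.from_rotvec(s['tcp_rot']).as_matrix()
for a in(-.03,.03):
    for b in(-.065,.065): print(proj(im,s['ee_pos']+M@[a,-.011,b],s))
E
```

```text
clock: 34.15
ee_pos: [0.5044, 0.2619, 0.1873]
tcp_rot: [-1.591, -0.196, -0.625]
contact_force: [-0.9, 0.2, -1.2]
opening: 0.0598
at [0.5044 0.2619 0.1873] t=34.1 open 0.0598 F [-0.9274  0.1782 -1.1851] | shift/0.2: [-0.0134  0.4268  0.0014] rot/2pi: [ 0.0004 -0.0015 -0.0003] | mm 85.40674190373997 deg 0.5618205626417164
[-1.6973  0.4074  1.0503  2.1784  0.1895  0.4669 -1.1722]
[  194   133   125   170 19582] [256.125  216.6288]
150 194 318
170 195 317
200 197 315
220 198 314
[204.8414 362.4617]
[191.3753 136.6216]
[307.3898 362.4489]
[320.8142 136.6558]
```

```bash
python3 -m pendant '[{"tx":-0.004,"ty":0.15,"tz":-0.015,"rx":0,"ry":-0.0015,"rz":0,"jaw":-1},{"tx":-0.004,"ty":0.28,"tz":-0.015,"rx":0,"ry":-0.0015,"rz":0,"jaw":-1},{"tx":-0.004,"ty":0.38,"tz":-0.015,"rx":0,"ry":-0.0015,"rz":0,"jaw":-1},{"tx":-0.004,"ty":0.43,"tz":-0.015,"rx":0,"ry":-0.0015,"rz":0,"jaw":-1},{"tx":-0.004,"ty":0.455,"tz":-0.015,"rx":0,"ry":-0.0015,"rz":0,"jaw":-1},{"tx":-0.004,"ty":0.455,"tz":-0.015,"rx":0,"ry":-0.0015,"rz":0,"jaw":-1}]'
python3 - <<'E'
from h import *
delta(slot(1,.003),RG)
E
```

```text
clock: 34.8
ee_pos: [0.5464, 0.2477, 0.1076]
tcp_rot: [-1.594, -0.204, -0.617]
contact_force: [0.6, -0.7, -1.6]
opening: 0.0597
at [0.5464 0.2477 0.1076] t=34.8 open 0.0597 F [ 0.553  -0.7086 -1.6204] | shift/0.2: [-0.0065  0.0309  0.0133] rot/2pi: [ 0.0003  0.0003 -0.0002] | mm 6.847937533955455 deg 0.18186042443039996
```

```bash
python3 -m pendant '[{"tx":0.002,"ty":0.01,"tz":-0.002,"rx":0,"ry":0,"rz":0,"jaw":-1},{"tx":0.002,"ty":0.017,"tz":-0.002,"rx":0,"ry":0,"rz":0,"jaw":-1},{"tx":0.002,"ty":0.022,"tz":-0.002,"rx":0,"ry":0,"rz":0,"jaw":-1},{"tx":0.002,"ty":0.025,"tz":-0.002,"rx":0,"ry":0,"rz":0,"jaw":-1},{"tx":0.002,"ty":0.025,"tz":-0.002,"rx":0,"ry":0,"rz":0,"jaw":-1}]'
python3 - <<'E'
from h import *
delta(slot(1,.003),RG)
E
```

```text
clock: 35.3
ee_pos: [0.5487, 0.2468, 0.1031]
tcp_rot: [-1.594, -0.204, -0.616]
contact_force: [0.1, 0.3, -1.9]
opening: 0.0599
at [0.5487 0.2468 0.1031] t=35.3 open 0.0599 F [ 0.1479  0.272  -1.9484] | shift/0.2: [-0.0061  0.0053  0.0145] rot/2pi: [ 0.0003  0.0004 -0.0003] | mm 3.3253990620219063 deg 0.20610145837246877
```

```bash
python3 -m pendant '[{"tx":0,"ty":0.004,"tz":0,"rx":0,"ry":0,"rz":0,"jaw":-1},{"tx":0,"ty":0.008,"tz":0,"rx":0,"ry":0,"rz":0,"jaw":-1},{"tx":0,"ty":0.008,"tz":0,"rx":0,"ry":0,"rz":0,"jaw":-1}]'
```

```text
clock: 35.6
ee_pos: [0.549, 0.2466, 0.1023]
tcp_rot: [-1.594, -0.204, -0.615]
contact_force: [-14.4, 0.4, 18.3]
opening: 0.0598
```

```bash
python3 -m pendant '[{"tx":0,"ty":0.003,"tz":0,"rx":0,"ry":0,"rz":0,"jaw":0.4},{"tx":0,"ty":0,"tz":0,"rx":0,"ry":0,"rz":0,"jaw":0.7},{"tx":0,"ty":0,"tz":0,"rx":0,"ry":0,"rz":0,"jaw":0.7},{"tx":0,"ty":0,"tz":0,"rx":0,"ry":0,"rz":0,"jaw":0.7},{"tx":0,"ty":-0.1,"tz":0,"rx":0,"ry":0,"rz":0,"jaw":0.7},{"tx":0,"ty":-0.3,"tz":0,"rx":0,"ry":0,"rz":0,"jaw":1},{"tx":0,"ty":-0.5,"tz":0,"rx":0,"ry":0,"rz":0,"jaw":1},{"tx":0,"ty":-0.7,"tz":0,"rx":0,"ry":0,"rz":0,"jaw":1},{"tx":0,"ty":-0.7,"tz":0,"rx":0,"ry":0,"rz":0,"jaw":1}]'
python3 - <<'E'
from h import *
s=sense()
im=get_image('wrist');h=cv2.cvtColor(im['img'],cv2.COLOR_BGR2HSV)
m=((h[...,1]<70)&(h[...,2]>100)).astype(np.uint8);n,l,st,c=cv2.connectedComponentsWithStats(m);k=l[190,256];print(st[k],c[k])
for r in(140,160,180,200,220): x=np.where(l[r]==k)[0];print(r,x.min() if len(x) else 0,x.max() if len(x) else 0)
for a in(-.03,.03):
    for b in(-.065,.065): print(proj(im,slot(1,.015)+a*RG[:,0]+b*RG[:,2],s))
sc=get_image('side');o=get_image('scene')
A=cv2.resize(im['img'][90:290,190:330],(280,400));Bi=cv2.resize(sc['img'][110:290,210:380],(378,400));C=cv2.resize(o['img'][130:320,130:350],(463,400))
cv2.imwrite('pics/end.png',cv2.resize(np.hstack([A,Bi,C]),(790,282)))
E
```

```text
clock: 36.5
ee_pos: [0.4808, 0.2703, 0.2256]
tcp_rot: [-1.588, -0.21, -0.611]
contact_force: [0.4, 0.2, -0.3]
opening: 0.0877
[ 226  129   64  129 7809] [257.3633 191.7368]
140 226 289
160 227 288
180 227 288
200 228 287
220 228 286
[226.7322 254.362 ]
[223.887  125.4735]
[284.6458 254.7719]
[289.3122 125.9595]
```

View pics/end.png

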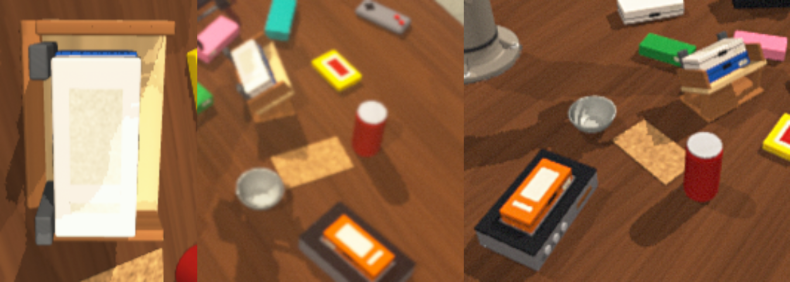

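```bash
python3 -c "
from plant import hand_in
print(hand_in())"
```

```text
the job is handed in; nothing more can be done
None
```

The job is done and handed in at about 36.6 s on the robot's clock. I piled white and then blue on the cork mat and laid the orange case in the player's well. Then I put blue back in the rack's bottom place with white on top. Every case was lowered until the wrist force showed contact, and only then released.

My last checks, from the wrist camera against the fitted poses:
- **Orange:** its top measures at about 0.072 m, so it is fully home, and it sits within about 2 mm in x and y. The final overview pictures show it lying flat.
- **Blue:** it was about 1–2 mm from the rack slot and square when I checked it, before white went on top.
- **White:** it is square on blue, about 2 mm off along its length, at the expected height and behind the two stops. The gripper was clear of everything.
- **Can, bowl and yellow cartridge:** they look undisturbed in the final overview pictures; I did not measure them.

- **Failed or disagreeing:** my first move call was refused because every row needs all seven numbers; nothing moved.
- **Colour checks:** the first colour masks missed the orange case in changed light, both in the rack and in the player. I got the numbers above by widening the colour range.
- **Rack estimate:** orange, blue and white all sat 1–2 mm further up the slope than my fit of the rack. I allowed for this when placing blue and white.

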